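Refill the bench stapler and put the spare sticks away

TASK

Refill the bench stapler: draw the magazine's sliding rail right back, lay two of the wide staple sticks end to end in the magazine channel, crown up, and push the rail fully home until it snaps shut with its spring follower against them. Put every wide stick left over into the staple tray and slide its cover fully shut, and turn the depth collar on the stapler's head to 5. These jobs may go in any convenient order; leave the two narrow desk-stapler strips and the other things on the counter where they are.

Things in the scene. Friction and masses are not known exactly. Their poses are not given: they have to be found in the camera images.
- stapler: Bench stapler, fixed, grey, 440 mm long, 90 mm wide. Origin on the counter, on its centre line, below the nose stop (face of the driver head that the sticks are pushed against); x runs back along the magazine, away from the head, z up. The head fills x = -112 to 0 mm, 86 mm wide, top at z = 86 mm, and carries the depth collar.
- channel (a point): Centre line of the magazine channel on its floor, 77 mm behind the nose stop, 46 mm above the counter; axes as the stapler's. The channel is open on top, 40 mm wide inside (y = +-20 mm), its walls 9 mm high, flared out to y = +-28 mm. With the rail right back it is open from stapler x = 0 to 154 mm and takes two sticks (120 mm) with gaps; the follower closes the gaps.
- rail (a joint): Steel cover, 165 mm long, 64 mm wide, top at z = 71.5 mm, sliding along the stapler's x over the magazine: 0 m = home, 0.152 = fully back; starts ajar. Slides easily (1 N), stays where left unless the follower presses on sticks. Closing on two sticks takes 2 to 3 N, then about 10 N in the last 12 mm to snap its ball catch; short of that it springs back.
- rail_tab (a point): Centre of the rail's upright black finger tab: 10 mm thick along the stapler's x, 40 mm wide across, from 72 to 94 mm above the counter. Moves with the rail; 62 mm behind the nose stop when the rail is home. The rail's front end is 60 mm nearer the nose. Can be pinched from above across its 10 mm.
- follower (a joint): How far the spring follower (black block in the channel, carried by the rail, front face level with the rail's front end when free) is pushed back into the rail: 0 m free, about 0.058 with the rail home on one stick, 0.118 on two. Its spring presses with 1 to 2 N.
- collar (a joint): Angle of the depth collar in rad, growing clockwise seen from above: number n is at (n - 1) x 0.5236 rad (30 degrees a number, 1 to 8, detents at each; 1 = 0 rad, 5 = 2.094 rad). It starts at 1, 2 or 3. Turning takes about 0.1 Nm; let go, it settles into the nearest detent.
- collar_grip (a point): Point on the collar's upright axis, 102 mm above the counter, 56 mm in front of the nose stop (stapler x = -56 mm). The collar is a knurled steel cylinder 43 mm across, from 88 to 116 mm above the counter, with the white numbers 1 to 8 on a black ring around its foot. Grip it from above.
- collar_index (a point): Outer end of the white index line on the collar's top face (20 mm from its axis), which points at the set number. In the stapler's frame number n lies at the angle 285 - 30 (n - 1) degrees about the collar's axis, counter-clockwise from the stapler's x: 1 at 285, 5 at 165, 8 at 75.
- tray_in (a point): Centre of the inner floor of the staple tray, 5 mm above the counter; its axes are the tray's (z up). The tray is a fixed square grey steel box, 160 x 160 mm outside, 150 x 150 mm inside, rim 42 mm above the counter, with room for five sticks in one layer.
- cover (a joint): The tray's flat white cover, 150 x 158 mm, 4 mm thick, top 47.5 mm above the counter, slides along the tray's y in grooves: 0 m = shut, 0.150 = fully open (moved to +y). Starts part open and stays where left (friction 1.5 N). Standing at s, it leaves the tray open from y = -75 mm to y = s - 79 mm.
- cover_ridge (a point): Centre of the grip ridge on the cover: 12 mm thick along the tray's y, 60 mm long along x, from 47 to 63 mm above the counter, 17 mm behind the cover's closing edge; at the tray's y = -62 mm when shut. Can be pinched from above across its 12 mm.
- stick1_c (a point): Centre (10 mm above its underside) of a wide steel staple stick: an inverted U, 60 mm long (its x), 35 mm wide (its y), 20 mm high (its z, the crown is on top), wall 3 mm, 60 g. Four to six such sticks lie on the counter between the robot and the stapler, turned various ways; absent ones read None.
- stick2_c (a point): Centre (10 mm above its underside) of a wide steel staple stick: an inverted U, 60 mm long (its x), 35 mm wide (its y), 20 mm high (its z, the crown is on top), wall 3 mm, 60 g. Four to six such sticks lie on the counter between the robot and the stapler, turned various ways; absent ones read None.
- stick3_c (a point): Centre (10 mm above its underside) of a wide steel staple stick: an inverted U, 60 mm long (its x), 35 mm wide (its y), 20 mm high (its z, the crown is on top), wall 3 mm, 60 g. Four to six such sticks lie on the counter between the robot and the stapler, turned various ways; absent ones read None.
- stick4_c (a point): Centre (10 mm above its underside) of a wide steel staple stick: an inverted U, 60 mm long (its x), 35 mm wide (its y), 20 mm high (its z, the crown is on top), wall 3 mm, 60 g. Four to six such sticks lie on the counter between the robot and the stapler, turned various ways; absent ones read None.
- stick5_c (a point): Centre (10 mm above its underside) of a wide steel staple stick: an inverted U, 60 mm long (its x), 35 mm wide (its y), 20 mm high (its z, the crown is on top), wall 3 mm, 60 g. Four to six such sticks lie on the counter between the robot and the stapler, turned various ways; absent ones read None.
- stick6_c (a point): Centre (10 mm above its underside) of a wide steel staple stick: an inverted U, 60 mm long (its x), 35 mm wide (its y), 20 mm high (its z, the crown is on top), wall 3 mm, 60 g. Four to six such sticks lie on the counter between the robot and the stapler, turned various ways; absent ones read None.
- strip1_c (a point): Centre of a narrow desk-stapler strip, 50 x 13 x 8 mm, lying among the sticks. To be left alone.
- strip2_c (a point): The second narrow strip, the same as the first.
- stamp: A small hand stamp with a knobbed wooden handle, 30 x 22 mm, 44 mm high, origin at its underside, between the sticks and the tray. To be left alone.
- dispenser: Black tape dispenser, 140 x 55 mm, 80 mm high, origin at its underside, to the right of the stapler's head. To be left alone.
- mug: White mug, 80 mm across without its handle, 92 mm high, origin at its underside, to the left of the stapler. To be left alone.
Not all that is in view belongs to the job. What is shaped like the part that bears stick2_c but orange or red is not meant.

How it is judged:
By the outcome, as a careful person would: the job done as asked, in the order asked, and still so for the second after the job is handed in, with the robot touching nothing.
Of stick1, stick2, stick3, stick4, stick5, stick6 only 4 to 6 are there at a start; the rules pass over those that are not, and their reading is None.
At some moment in a run one of stick1, stick2, stick3, stick4, stick5, stick6 may be knocked a few centimetres aside while the robot is not near it.
Once in a run the grip may slacken for a moment while it holds something.
It also fails if it takes over 210 s, if anything falls off the work surface, if the arm or the gripper's body presses on something with over 40 N, if the wrist force passes 120 N, or if a joint passes its speed limit or range.

ROBOT

A 6-joint arm with a two-finger parallel gripper is mounted at the origin on the work surface. World frame = base frame: x ahead of the robot, y to its left, z up, the work surface at z = 0. Lengths are in mm, angles in degrees, forces in N, time in s.
With the tool pointing down it reaches from about 300 to 850 mm from the base axis. Payload 4.2 kg.
Tool frame: the origin (TCP) lies midway between the tips of the shut fingers; the grasp point (between the pads) lies env.grasp_offset behind it (env.grasp_offset is the distance from the TCP to the grasp point, in mm); y points along the fingers, x is the direction in which the jaws open and shut, and the axes are right-handed (so a half turn about y gives the same grasp; the last joint's range is limited). The gripper opens to 91 mm and grips with 3 to 60 N. Pads are 32 mm wide; open, the fingers measure 118 mm over their backs; the gripper's body (76 mm by 178 mm) begins 60 mm behind the grasp point.
Start: joints at [74.771, 18.312, 89.639, -0, 72.044, -1.146], TCP at [139.917, 557.733, 213.976] pointing down, gripper open.
Joint ranges: [-177.97, 177.97], [-48.28, 115.42], [12.27, 149.76], [-77.06, 257.06], [2.81, 150.46], [-146.56, 146.56]. Speed limits (degrees/s): [147.25, 147.25, 180, 180, 180, 180].

INTERFACE

Orientations are given as [roll, pitch, yaw] about the fixed x, y, z axes, in that order (R = Rz(yaw) Ry(pitch) Rx(roll)).
In Python, from workcell import state, vision, job, env gives the robot as it stands.
- The arm moves only by the shell command python3 -m handwheel 'ROWS' [FORCE]. ROWS is JSON, a list of rows, each a list of 3 entries, a list of its own where there are three numbers: the finger opening in cm, from 0 to 9.12, then the shift along the tool's x, y, z in cm, then the turn about the tool's y in degrees. A call has 1 to 10 rows; each row is the pose to reach, as a shift and turn from the pose measured when the call began, along the tool's axes at that moment; what a row does not reach only later rows make up. A row lasts 1/10 s, in which the tool goes at most 50 mm and 8.59 degrees, less where a joint would pass 70% of its speed; a pose out of reach is approached as far as the arm can. A call with a gripper value outside its range is refused whole. The fingers move at their own pace and stop on an object; FORCE is the grip in N (left out, the last holds). Time passes only in rows, so rows that repeat a pose let the fingers close. It gives the time, the measured TCP pose, the force and the opening at its end, in the units of the state.
- state(): the state, without advancing time (a new reading comes with each control period).
- vision.grab_frame(name): name is "side" or "top" or "wrist"; returns the picture (400x640x3 uint8, red, green, blue); there is no depth.
- vision.camera_model(name): a dict with "fov_y" (degrees; the focal length in pixels is half the picture's height over the tangent of half this angle, whatever the lens; pixels are square), "cx", "cy" (the principal point, pixels), "distortion" ([k1, k2, p1, p2, k3] as OpenCV has them; the pictures are not rectified), "extrinsics" (4x4, takes a point from world to camera coordinates). Camera axes: x right, y up, looking along -z (the intrinsics and any distortion apply to the point x, -y, -z); pixel columns grow to the right and rows downward; lengths in mm; the calibration is good to about 2 mm. A picture is of the moment at which its call begins: read the wrist's pose just before it. camera_model takes no time and is no camera call; for the wrist camera it gives the pose at the moment of the call.
- job.job_done(): hands the job in, once; it reports no verdict.
The state is a dict: "time_s": time; "qpos": joint angles; "qvel": joint speeds; "effort": joint torques, N m; "ee_pos": TCP position; "ee_rot": TCP orientation; "force": force on the tool from outside, world axes, zero at the start; "torque": the same for the moment, N m; "gripper_width": finger opening in mm.
Only numpy, scipy, OpenCV 4.12 (cv2) and the standard library are available. Lean on these libraries where they do the work, as an engineer would, in place of code of your own. Each camera call takes 0.05 s, during which the arm holds its last target.

## Working session

There is one attempt and no reset: what is moved stays moved. The work goes in short steps, Python scripts to look and compute and a shell command to move; the robot and the scene stay as the last step left them, time stands still between calls to the robot, and variables do not carry over. Pictures are saved under pics/ and viewed, and the job is handed in when it is done.

```bash
ls; mkdir -p pics
python3 - <<'E'
from workcell import state, vision, job, env
import cv2
print(state()); print(env.grasp_offset)
for n in ["side","top","wrist"]:
    m=vision.camera_model(n); print(n,m)
    cv2.imwrite(f"pics/{n}0.png",vision.grab_frame(n)[:,:,::-1])
E
```

```text
pics
{'time_s': 0.0, 'qpos': array([ 7.47708256e+01,  1.83521941e+01,  8.97079856e+01,  5.41691015e-04,
        7.20425082e+01, -1.14789579e+00]), 'qvel': array([-0.00081995, -0.01978213, -0.00410749,  0.06400607,  0.05390885,
        0.01326241]), 'effort': array([ 2.91235992e-04, -4.12468386e+01, -2.31980610e+01,  7.26551330e-02,
        4.56508552e-02, -1.38732939e-04]), 'ee_pos': array([139.77766859, 557.2247836 , 213.10402826]), 'ee_rot': array([-89.99742793,   0.10265705,  75.91855623]), 'force': array([0.16263958, 0.23688698, 0.67815071]), 'torque': array([-0.03939696, -0.00243199,  0.04353482]), 'gripper_width': 91.16122151773567}
18.8
side {'fov_y': 54.14271669788381, 'cx': 321.1311232926092, 'cy': 199.6111325540496, 'distortion': array([-0.01167969,  0.        ,  0.        ,  0.        ,  0.        ]), 'extrinsics': array([[ 7.93233262e-01, -6.08425779e-01, -2.44757637e-02,
        -4.34600526e+02],
       [ 3.38369399e-01,  4.07017189e-01,  8.48435712e-01,
        -2.63626254e+02],
       [-5.06248103e-01, -6.81289277e-01,  5.28732238e-01,
        -8.21760239e+02],
       
[... 430 characters left out ...]
      [-1.87865564e-01,  1.16110053e-02,  9.82126119e-01,
        -9.99777760e+02],
       [ 0.00000000e+00,  0.00000000e+00,  0.00000000e+00,
         1.00000000e+00]])}
wrist {'fov_y': 67.89738685493961, 'cx': 322.1744044362786, 'cy': 199.94259979415926, 'distortion': array([-0.02422818,  0.        ,  0.        ,  0.        ,  0.        ]), 'extrinsics': array([[ 2.43977994e-01,  9.69779532e-01, -1.54860129e-03,
        -5.73867261e+02],
       [-9.39816618e-01,  2.36045414e-01, -2.47037017e-01,
         2.77259620e+01],
       [-2.39205903e-01,  6.17269971e-02,  9.69004806e-01,
        -3.89915561e+02],
       [ 0.00000000e+00,  0.00000000e+00,  0.00000000e+00,
         1.00000000e+00]])}
```

View pics/side0.png

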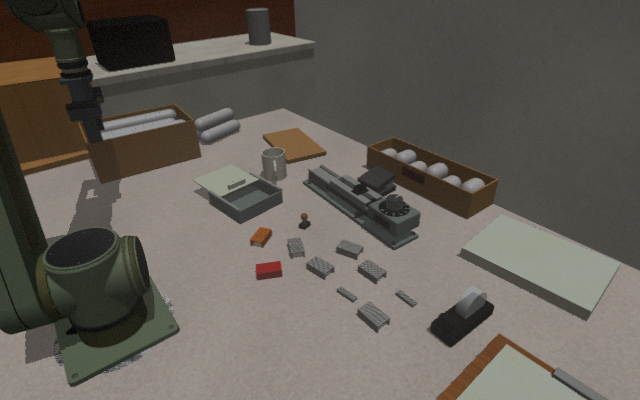

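View pics/top0.png

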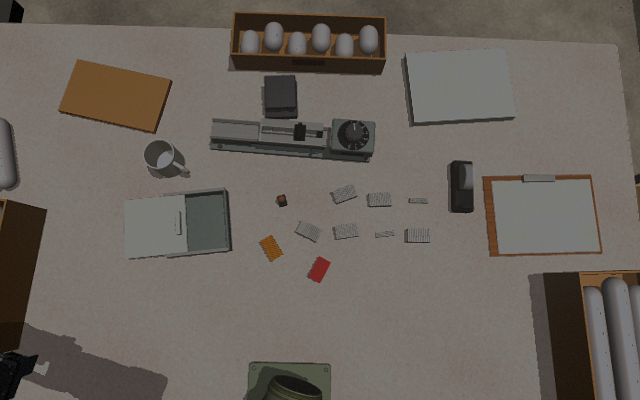

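View pics/wrist0.png

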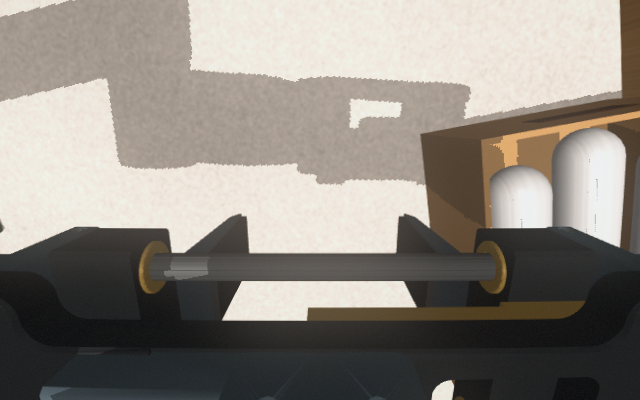

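```bash
cat > h.py <<'E'
import numpy as np, cv2
from workcell import state, vision, job, env
def K(m):
    f=200/np.tan(np.radians(m['fov_y'])/2)
    return np.array([[f,0,m['cx']],[0,f,m['cy']],[0,0,1.]])
F=np.diag([1,-1,-1.])
def proj(m,P):
    E=m['extrinsics']; R=F@E[:3,:3]; t=F@E[:3,3]
    p,_=cv2.projectPoints(np.atleast_2d(np.array(P,float)),cv2.Rodrigues(R)[0],t,K(m),np.array(m['distortion']))
    return p[:,0]
def ray(m,uv):
    E=m['extrinsics']; R=F@E[:3,:3]; t=F@E[:3,3]
    n=cv2.undistortPoints(np.array(uv,float).reshape(-1,1,2),K(m),np.array(m['distortion']))[:,0]
    d=np.c_[n,np.ones(len(n))]@R
    return -R.T@t,d
def onz(m,uv,z):
    c,d=ray(m,uv); z=np.broadcast_to(z,len(d))
    return c+d*((z-c[2])/d[:,2])[:,None]
def shot(name,fn,crop=None,s=1,draw=None):
    m=vision.camera_model(name); im=vision.grab_frame(name)[:,:,::-1].copy()
    cv2.imwrite('pics/raw_'+fn,im); np.save('pics/'+fn+'.npy',m,allow_pickle=True)
    view(fn,crop,s,draw); return m
def load(fn): return np.load('pics/'+fn+'.npy',allow_pickle=True).item()
def view(fn,crop=None,s=1,draw=None,out=None):
    im=cv2.imread('pics/raw_'+fn); x0,y0,x1,y1=crop or (0,0,640,400)
    im=cv2.resize(im[y0:y1,x0:x1],None,fx=s,fy=s,interpolation=cv2.INTER_CUBIC)
    for u,v in (draw if draw is not None else []):
        cv2.drawMarker(im,(int((u-x0+.5)*s),int((v-y0+.5)*s)),(0,0,255),0,12,1)
    cv2.imwrite('pics/'+(out or fn),im)
def go(x,y,z,yaw=None):
    s=state(); p=s['ee_pos']; r=np.radians(s['ee_rot'])
    from scipy.spatial.transform import Rotation as Ro
    R=Ro.from_euler('xyz',r).as_matrix()
    d=R.T@(np.array([x,y,z])-p)/10
    cur=s['ee_rot'][2]; turn=0 if yaw is None else -((yaw-cur+90)%180-90)
    print('shift cm',np.round(d,2),'turn',round(turn,1),'| dist',round(np.linalg.norm(d)*10),'cur',np.round(p,1),np.round(s['ee_rot'],1),'w',round(s['gripper_width'],1),'t',round(s['time_s'],1),'F',np.round(s['force'],1),'q6',round(s['qpos'][5]))
E
python3 - <<'E'
from h import *
m=shot('top','t1.png',(200,100,440,280),3.3)
print(onz(m,[[344,194],[380,199],[308,231],[346,231],[418,236]],20).round(0))
print(onz(m,[[176,222],[355,134]],[45,100]).round(0))
m=vision.camera_model('wrist'); c,d=ray(m,[[320,200]]); print(c,d)
go(500,0,350,90)
E
```

```text
[[ 535. -127.   20.]
 [ 524. -223.   20.]
 [ 433.  -35.   20.]
 [ 436. -134.   20.]
 [ 428. -323.   20.]]
[[ 443.  303.   45.]
 [ 675. -146.  100.]]
[ 72.81529083 574.11404888 384.02843162] [[ 0.23773373 -0.06837298 -0.96894861]]
shift cm [-45.32 -13.61 -48.5 ] turn -14.1 | dist 678 cur [139.8 557.4 213.5] [-90.    0.1  75.9] w 91.1 t 0.2 F [ 0.1 -0.1 -0.7] q6 -1
```

View pics/t1.png

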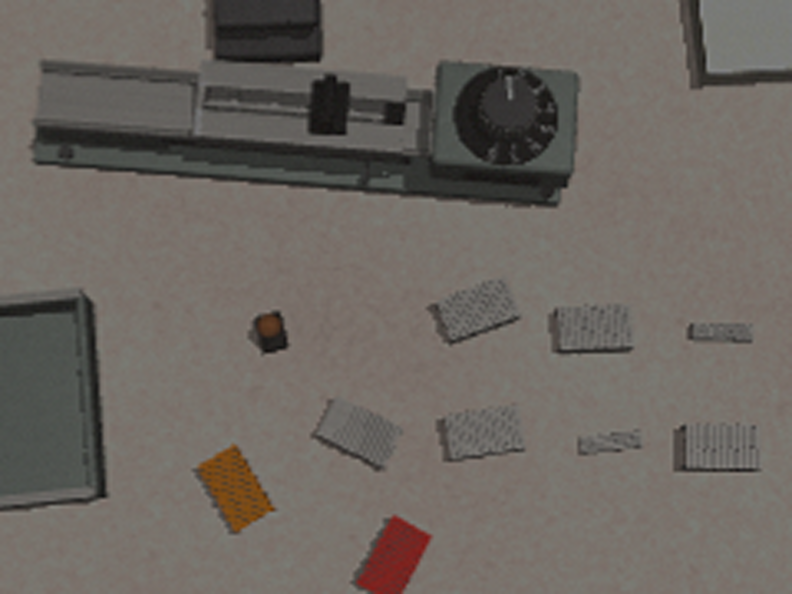

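```bash
python3 -m handwheel '[[9,[0,-8,0],0],[9,[-45,-13.6,-48.5],-14],[9,[-45,-13.6,-48.5],-14],[9,[-45,-13.6,-48.5],-14],[9,[-45,-13.6,-48.5],-14],[9,[-45,-13.6,-48.5],-14],[9,[-45,-13.6,-48.5],-14],[9,[-45,-13.6,-48.5],-14],[9,[-45,-13.6,-48.5],-14],[9,[-45,-13.6,-48.5],-14]]' 20; python3 -c "
from h import *
go(480,-20,330,90)"
```

```text
time_s: 1.2
ee_pos: [383.9, 181.7, 322.3]
ee_rot: [-90.0, 0.0, 89.9]
force: [0.8, 0.7, -0.0]
gripper_width: 89.9
shift cm [-20.16  -0.75  -9.64] turn -0.1 | dist 224 cur [383.9 181.7 322.3] [-90.    0.   89.9] w 89.9 t 1.2 F [ 0.8  0.7 -0. ] q6 -66
```

```bash
python3 -m handwheel '[[9,[-20,-0.8,-9.6],0],[9,[-20,-0.8,-9.6],0],[9,[-20,-0.8,-9.6],0],[9,[-20,-0.8,-9.6],0],[9,[-20,-0.8,-9.6],0],[9,[-20,-0.8,-9.6],0],[9,[-20,-0.8,-9.6],0]]'; python3 -c "
from h import *
shot('wrist','w1.png',None,1.25)"
```

```text
time_s: 1.9
ee_pos: [479.3, -18.3, 330.1]
ee_rot: [-89.9, -0.0, 89.9]
force: [0.7, 0.1, -0.9]
gripper_width: 90.0
```

View pics/w1.png

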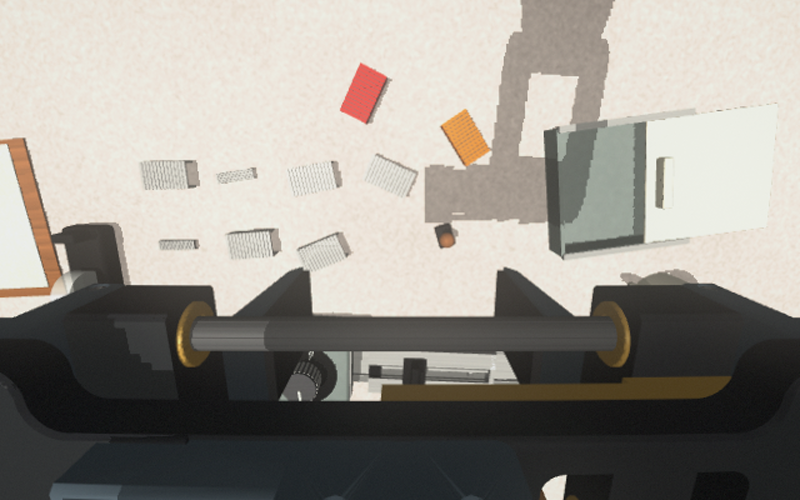

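```bash
python3 -c "
from h import *
view('w1.png',(100,110,350,225),3.2,out='w1a.png')
view('w1.png',(420,70,640,215),3.6,out='w1b.png')
go(660,-40,330,90)"
```

```text
shift cm [-2.210e+00  1.000e-02 -1.809e+01] turn -0.1 | dist 182 cur [479.1 -17.7 330.3] [-90.   -0.   89.9] w 90.1 t 1.9 F [-0.6  0.8 -0.8] q6 -93
```

View pics/w1a.png

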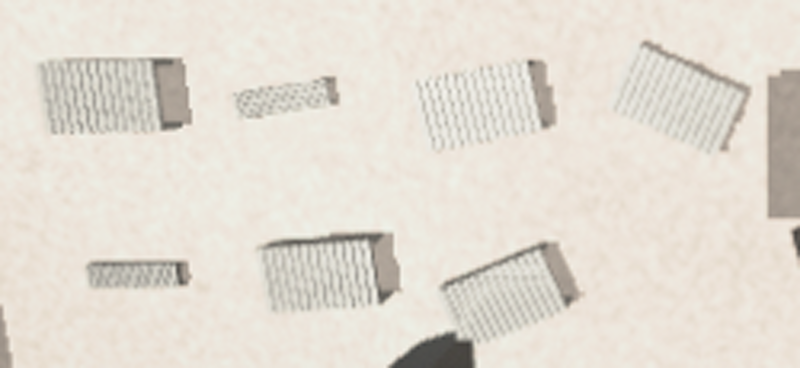

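View pics/w1b.png

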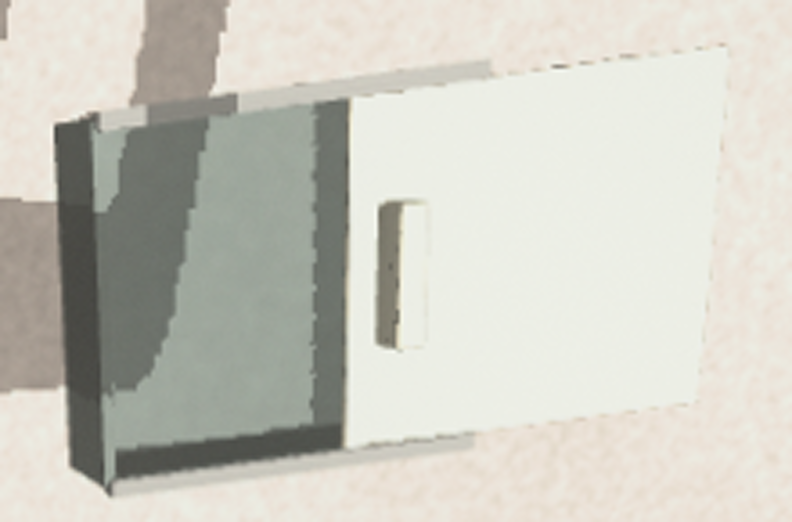

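```bash
python3 -m handwheel '[[9,[-2.2,0,-18],0],[9,[-2.2,0,-18],0],[9,[-2.2,0,-18],0],[9,[-2.2,0,-18],0],[9,[-2.2,0,-18],0]]'; python3 -c "
from h import *
shot('wrist','w2.png',None,1.25)"
```

```text
time_s: 2.45
ee_pos: [661.7, -38.2, 327.5]
ee_rot: [-89.9, -0.0, 90.1]
force: [-0.3, 0.3, -0.9]
gripper_width: 89.9
```

View pics/w2.png

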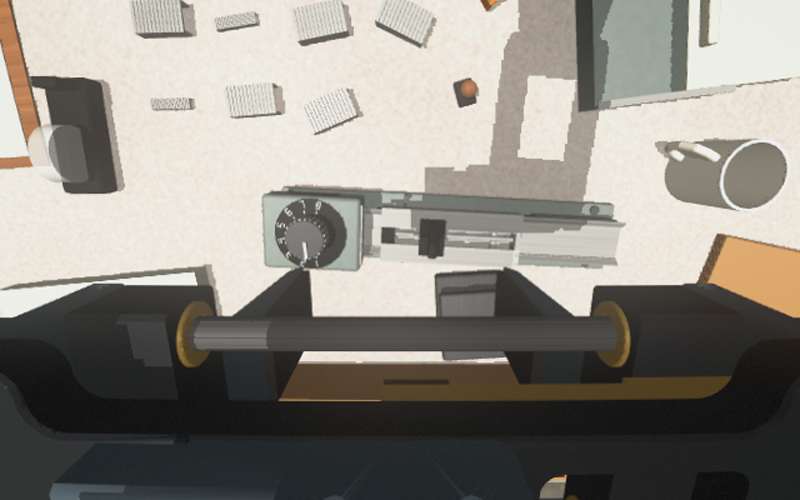

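```bash
python3 -c "
from h import *
view('w2.png',(200,140,350,225),5.2,out='w2a.png')
view('w2.png',(350,140,505,225),5,out='w2b.png')"
```

```text
(no output)
```

View pics/w2a.png

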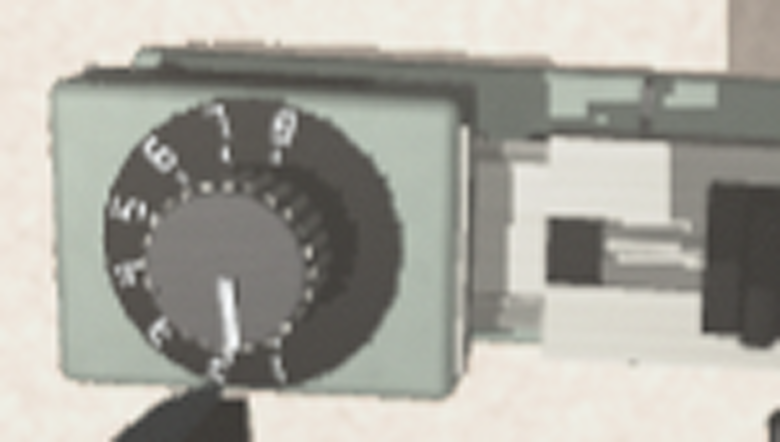

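View pics/w2b.png

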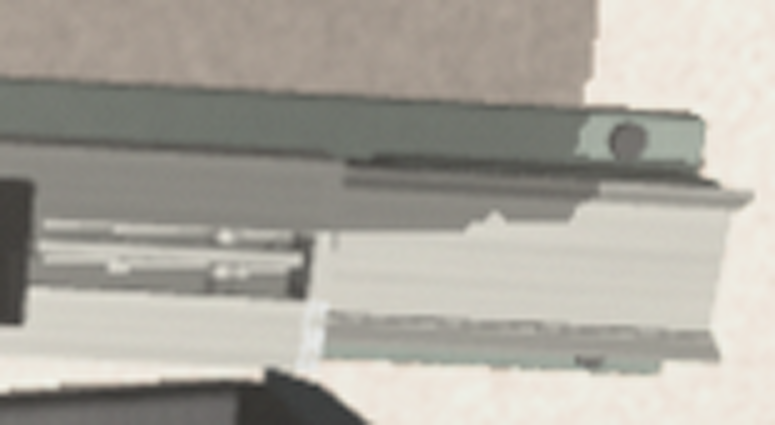

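```bash
cat >> h.py <<'E'
def px(x0,y0,s,pts): return np.array(pts,float)/s+[x0,y0]-.5+0.5/s*0
E
python3 - <<'E'
from h import *
m=load('w2.png')
h=onz(m,px(200,140,5.2,[(52,80),(470,92),(450,398),(65,380)]),86); print(h.round(1)); c=h.mean(0)
print('edges',np.linalg.norm(np.diff(h,axis=0),axis=1))
print('ctr',c, 'collar top',onz(m,px(200,140,5.2,[(228,262)]),116),'ring',onz(m,px(200,140,5.2,[(254,243)]),87))
# base plate line top edge z~? ; far end of tab
e=onz(m,px(350,140,5,[(340,180),(745,190),(330,355),(715,350)]),55);print(e)
a=np.degrees(np.arctan2(*(h[1]-h[0])[[1,0]])),np.degrees(np.arctan2(*(h[2]-h[3])[[1,0]]));print('yaw',a)
tab=onz(m,px(200,140,5.2,[(710,185),(745,185),(703,330),(740,340)]),94);print('tab',tab.round(1))
m=load('w1.png')
# tray
t=onz(m,px(420,70,3.6,[(93,115),(112,492)]),42);print('tray rim -y edge',t.round(1))
cv=onz(m,px(420,70,3.6,[(350,98),(725,47),(693,402),(345,447)]),47.5);print('cover',cv.round(1))
print('ridge',onz(m,px(420,70,3.6,[(401,200),(430,200),(400,350),(427,348)]),63).round(1))
S={'A':[(40,63),(153,58),(160,130),(52,134)],'B':[(417,80),(530,62),(545,126),(437,150)],'C':[(645,44),(748,92),(718,152),(613,107)],'D':[(263,248),(373,240),(382,305),(272,312)],'E':[(442,288),(545,246),(574,303),(478,342)]}
for k,v in S.items():
    p=onz(m,px(100,110,3.2,v),20); u=(p[1]-p[0]+p[2]-p[3]); 
    print(k,p.mean(0).round(1),'yaw',np.degrees(np.arctan2(u[1],u[0])).round(1),np.linalg.norm(np.diff(p,axis=0),axis=1).round(0))
E
```

```text
[[ 632.8 -194.4   86. ]
 [ 636.1  -83.1   86. ]
 [ 721.2  -90.9   86. ]
 [ 716.  -198.3   86. ]]
edges [111.29966097  85.37790095 107.55817004]
ctr [ 676.52645409 -141.69514359   86.        ] collar top [[ 675.84031648 -142.38418315  116.        ]] ring [[ 676.84383572 -142.81520823   87.        ]]
[[666.70080418 105.62929243  55.        ]
 [669.49323103 230.20639578  55.        ]
 [721.75914049 106.84509503  55.        ]
 [720.18698945 228.07485559  55.        ]]
yaw (np.float64(88.29221514922322), np.float64(87.25845723988553))
tab [[659.8 -19.4  94. ]
 [659.8 -10.2  94. ]
 [699.4 -20.9  94. ]
 [702.2 -10.8  94. ]]
tray rim -y edge [[377.1 163.8  42. ]
 [537.8 187.8  42. ]]
cover [[370.3 266.7  47.5]
 [348.6 421.2  47.5]
 [496.1 441.4  47.5]
 [516.1 286.9  47.5]]
ridge [[410.6 283.7  63. ]
 [410.5 295.7  63. ]
 [471.2 293.3  63. ]
 [470.3 304.7  63. ]]
A [ 431.6 -325.1   20. ] yaw 91.7 [58. 35. 56.]
B [ 437.1 -133.4   20. ] yaw 100.2 [57. 32. 56.]
C [434.8 -34.1  20. ] yaw 66.0 [56. 33. 57.]
D [ 524.8 -222.5   20. ] yaw 93.7 [58. 35. 59.]
E [ 535.1 -125.    20. ] yaw 112.1 [59. 33. 56.]
```

```bash
cat >> h.py <<'E'
A=np.radians(88.2); SO=np.array([678.,-86.5]); SX=np.array([np.cos(A),np.sin(A)]); SY=np.array([-np.sin(A),np.cos(A)])
def st(x,y): return SO+x*SX+y*SY
B=np.radians(8.1); TO=np.array([446.2,255.]); TX=np.array([np.cos(B),np.sin(B)]); TY=np.array([-np.sin(B),np.cos(B)])
def tr(x,y): return TO+x*TX+y*TY
E
python3 -c "
from h import *
p=st(71.5,0);print(p);go(*p,150,88.2);go(*p,76,88.2)"
```

```text
[680.24586927 -15.03528093]
shift cm [ 2.3  17.84 -2.12] turn 1.9 | dist 181 cur [659.7 -38.1 328.4] [-89.8  -0.   90.1] w 90.1 t 2.5 F [-0.7 -0.8 -0.1] q6 -94
shift cm [ 2.29 25.24 -2.14] turn 1.9 | dist 254 cur [659.7 -38.1 328.4] [-89.8  -0.   90.1] w 90.1 t 2.5 F [-0.7 -0.8 -0.1] q6 -94
```

```bash
python3 -m handwheel '[[4.5,[2.3,5,-2.1],1.9],[4.5,[2.3,10,-2.1],1.9],[4.5,[2.3,15,-2.1],1.9],[4.5,[2.3,20,-2.1],1.9],[4.5,[2.3,23,-2.1],1.9],[4.5,[2.3,25.2,-2.1],1.9],[4.5,[2.3,25.2,-2.1],1.9]]' 20; python3 -c "
from h import *
go(*st(71.5,0),76,88.2)
shot('side','s1.png',(280,130,480,260),4)"
```

```text
time_s: 3.2
ee_pos: [677.0, -13.4, 74.8]
ee_rot: [-89.5, -0.0, 88.3]
force: [-0.4, -0.2, -0.5]
gripper_width: 44.9
shift cm [-0.16 -0.13 -0.33] turn 0.1 | dist 4 cur [677.  -13.4  74.8] [-89.5  -0.   88.3] w 44.9 t 3.2 F [-0.4 -0.2 -0.5] q6 -90
```

View pics/s1.png

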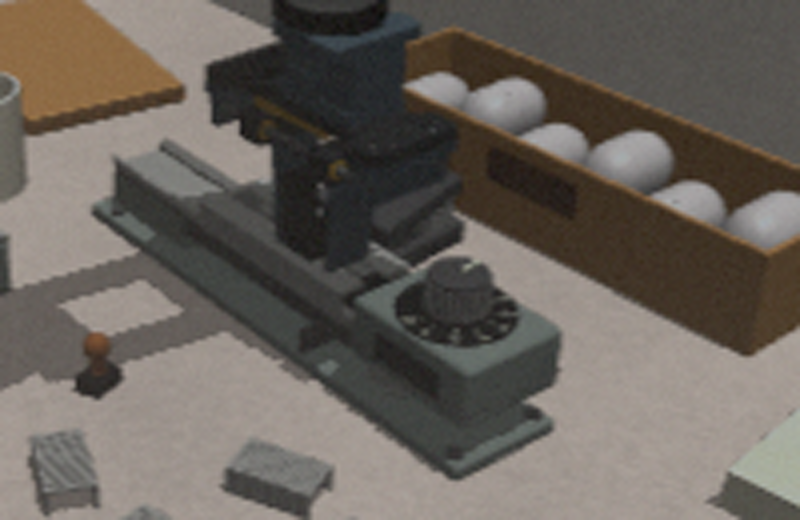

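```bash
python3 -m handwheel '[[0.8,[0,0,0],0],[0.8,[0,0,0],0],[0.8,[0,0,0],0],[0.8,[0,0,0],0],[0.8,[0,0,0],0]]' 20; python3 -c "
from h import *
s=state();p=s['ee_pos'];print('st x',(p[:2]-SO)@SX,(p[:2]-SO)@SY)
go(*st(214.5,0),77,88.2)"
```

```text
time_s: 3.75
ee_pos: [678.3, -13.4, 77.1]
ee_rot: [-89.7, -0.1, 88.2]
force: [-0.6, 1.4, 2.7]
gripper_width: 10.0
st x 73.06830412436472 1.9886341422591574
shift cm [14.14  0.02 -0.2 ] turn 0.0 | dist 141 cur [678.3 -13.4  77.1] [-89.7  -0.1  88.2] w 10.0 t 3.8 F [-0.6  1.4  2.7] q6 -90
```

```bash
python3 -m handwheel '[[0.8,[3,0,0],0],[0.8,[7,0,0],0],[0.8,[11,0,0],0],[0.8,[13.5,0,0],0],[0.8,[14.2,0,0],0],[0.8,[14.2,0,0],0]]' 20; python3 -c "
from h import *
s=state();p=s['ee_pos'];print('st x',(p[:2]-SO)@SX,(p[:2]-SO)@SY,s['force'])
"
```

```text
time_s: 4.35
ee_pos: [685.4, 126.9, 77.1]
ee_rot: [-90.1, 0.2, 88.3]
force: [6.0, -4.1, -2.2]
gripper_width: 10.1
st x 213.52991137123686 -0.6552947236304659 [ 6.01915395 -4.13456677 -2.24369439]
```

```bash
python3 -m handwheel '[[0.8,[0.4,0,0],0],[0.8,[0.4,0,0],0],[0.8,[0.4,0,0],0]]' 20; python3 -c "
from h import *
s=state();p=s['ee_pos'];print('st x',(p[:2]-SO)@SX,(p[:2]-SO)@SY,s['force'])
"; python3 -m handwheel '[[4.5,[0,0,0],0],[4.5,[0,0,0],0],[4.5,[0,-4,0],0],[4.5,[0,-8,0],0],[4.5,[0,-12,0],0]]'
python3 -c "
from h import *
go(*tr(0,-62+102),140,98.1)"
```

```text
time_s: 4.65
ee_pos: [685.5, 126.9, 77.0]
ee_rot: [-90.0, 0.5, 88.2]
force: [-0.3, -9.0, 1.4]
gripper_width: 10.0
st x 213.53509381025876 -0.7580062881008687 [-0.33722486 -8.95563983  1.38058791]
time_s: 5.15
ee_pos: [685.2, 128.4, 198.1]
ee_rot: [-90.0, 0.5, 88.2]
force: [0.4, -0.3, -0.7]
gripper_width: 44.6
shift cm [15.91  5.68 24.96] turn -9.9 | dist 301 cur [685.2 128.4 198.1] [-90.    0.5  88.2] w 44.6 t 5.2 F [ 0.4 -0.3 -0.7] q6 -78
```

```bash
python3 -m handwheel '[[4.5,[15.9,3,25],-9.9],[4.5,[15.9,3,25],-9.9],[4.5,[15.9,3,25],-9.9],[4.5,[15.9,3,25],-9.9],[4.5,[15.9,4,25],-9.9],[4.5,[15.9,5.6,25],-9.9],[4.5,[15.9,5.6,25],-9.9]]'
python3 -c "
from h import *
go(*tr(0,40),51,98.1);shot('wrist','w3.png',None,1.25)"
```

```text
time_s: 5.85
ee_pos: [434.4, 295.6, 138.6]
ee_rot: [-89.5, 0.6, 98.4]
force: [0.1, -0.6, -0.6]
gripper_width: 45.0
shift cm [-0.1   8.75 -0.67] turn 0.3 | dist 88 cur [434.4 295.6 138.6] [-89.5   0.6  98.4] w 45.0 t 5.8 F [ 0.1 -0.6 -0.6] q6 -65
```

View pics/w3.png

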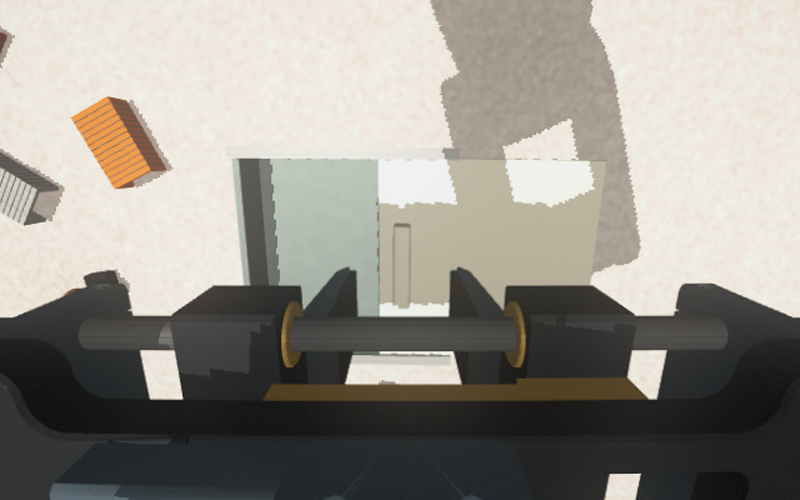

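```bash
python3 -c "
from h import *
m=load('w3.png');print(onz(m,np.array([[402,224],[401,306]])/1.25,63))
go(*tr(0,40),51,98.1)"; python3 -m handwheel '[[4.5,[0,3,-0.6],0.3],[4.5,[0,6,-0.6],0.3],[4.5,[0,8.8,-0.6],0.3],[4.5,[0,8.8,-0.6],0.3],[1,[0,8.8,-0.6],0.3],[1,[0,8.8,-0.6],0.3],[1,[0,8.8,-0.6],0.3],[1,[0,8.8,-0.6],0.3]]' 20
python3 -c "
from h import *
s=state();p=s['ee_pos'];print('tr',(p[:2]-TO)@TX,(p[:2]-TO)@TY,s['force'])"
```

```text
[[409.86812714 290.282111    63.        ]
 [468.36971805 298.14269938  63.        ]]
shift cm [-0.05  8.84 -0.42] turn 0.3 | dist 89 cur [436.7 295.4 139.4] [-89.7   0.6  98.4] w 44.9 t 5.9 F [ 0.  -1.1  0.7] q6 -65
time_s: 6.7
ee_pos: [442.7, 295.5, 52.1]
ee_rot: [-89.7, 0.5, 98.1]
force: [0.5, -1.4, -0.1]
gripper_width: 15.6
tr 2.2924807169618147 40.613040994609236 [ 0.46125126 -1.41238113 -0.09001485]
```

```bash
python3 -m handwheel '[[1,[0,0,0],0],[1,[0,0,0],0],[1,[2,0,0],0],[1,[4,0,0],0],[1,[4.9,0,0],0],[1,[5.1,0,0],0],[1,[5.1,0,0],0]]' 20
python3 -c "
from h import *
s=state();p=s['ee_pos'];print('tr',(p[:2]-TO)@TX,(p[:2]-TO)@TY,s['force'])"; python3 -m handwheel '[[4.5,[0,0,0],0],[4.5,[0,0,0],0],[4.5,[0,-4,0],0],[4.5,[0,-9,0],0],[9,[0,-14,0],0]]'
```

```text
time_s: 7.4
ee_pos: [436.3, 341.2, 52.1]
ee_rot: [-89.7, 1.1, 98.3]
force: [5.1, -16.1, 6.9]
gripper_width: 11.6
tr 2.319865452038598 86.69843789049948 [  5.05802476 -16.14740607   6.91110381]
time_s: 7.9
ee_pos: [436.0, 344.2, 193.3]
ee_rot: [-89.6, 1.1, 98.3]
force: [1.4, 0.3, 0.6]
gripper_width: 49.1
```

```bash
python3 -c "
from h import *
shot('top','t2.png',(200,100,440,280),3.3)
go(535,-125,110,22.1)"
```

```text
shift cm [-48.01   9.79  -2.48] turn 76.2 | dist 491 cur [440.  347.3 202.7] [-90.5   0.6  98.3] w 53.1 t 8.0 F [3.6 1.8 5.9] q6 -60
```

View pics/t2.png

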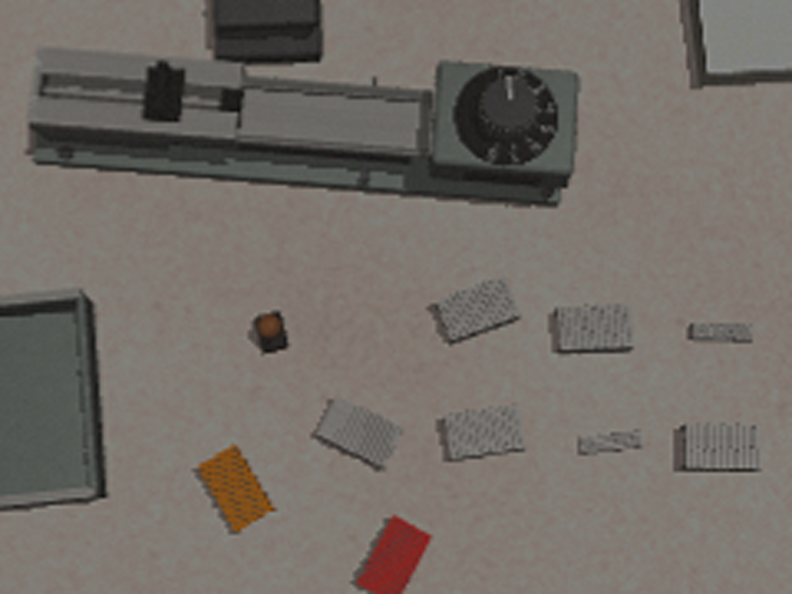

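```bash
python3 -m handwheel '[[6.5,[-48,5,-2.5],76],[6.5,[-48,5,-2.5],76],[6.5,[-48,5,-2.5],76],[6.5,[-48,5,-2.5],76],[6.5,[-48,5,-2.5],76],[6.5,[-48,5,-2.5],76],[6.5,[-48,5,-2.5],76],[6.5,[-48,8,-2.5],76],[6.5,[-48,9,-2.5],76],[6.5,[-48,9,-2.5],76]]' 25
python3 -c "
from h import *
m=shot('wrist','w4.png',None,1.25)
go(535,-125,11,22.1)"
```

```text
time_s: 8.95
ee_pos: [535.4, -126.9, 117.0]
ee_rot: [-90.7, -0.4, 22.1]
force: [0.7, 0.4, -0.7]
gripper_width: 65.2
shift cm [ 0.15 10.35  0.72] turn 0.1 | dist 104 cur [ 535.5 -131.   114.6] [-90.8  -0.2  22.2] w 65.2 t 9.0 F [ 1.5 -3.6 -1.3] q6 -36
```

View pics/w4.png

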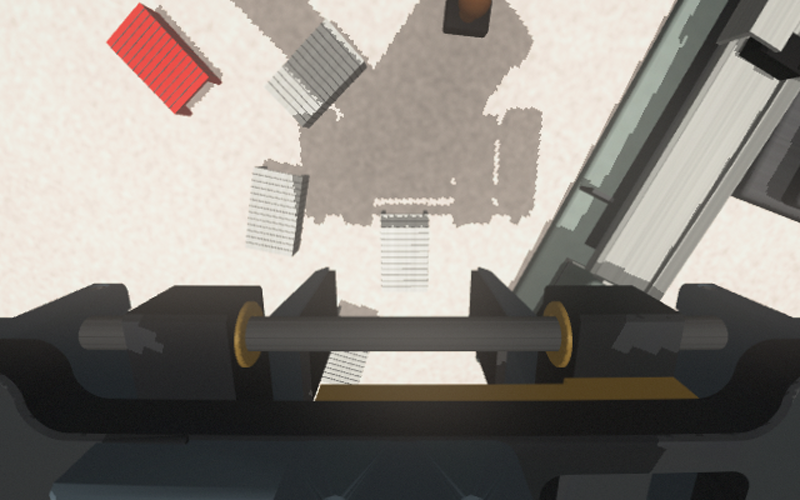

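```bash
python3 -c "
from h import *
m=load('w4.png');p=onz(m,np.array([[381,213],[428,213],[429,287],[381,287]])/1.25,20);print(p.round(1),p.mean(0))
m=vision.camera_model('wrist');go(*p.mean(0)[:2],11,22.1)"; python3 -m handwheel '[[6.5,[0,0,0],0],[6.5,[0,0,0],0]]';python3 -c "
from h import *
go(535,-125,11,22.1)"
```

```text
[[ 511.1 -107.4   20. ]
 [ 542.7  -94.6   20. ]
 [ 565.8 -146.8   20. ]
 [ 531.8 -160.5   20. ]] [ 537.86414224 -127.29988869   20.        ]
shift cm [ 0.32 10.36  0.4 ] turn 0.1 | dist 104 cur [ 535.5 -131.   114.6] [-90.8  -0.2  22.2] w 65.2 t 9.0 F [ 1.5 -3.6 -1.3] q6 -36
time_s: 9.2
ee_pos: [535.3, -130.8, 114.1]
ee_rot: [-90.8, -0.2, 22.1]
force: [-0.1, -0.1, 0.2]
gripper_width: 65.0
shift cm [ 0.15 10.3   0.69] turn 0.0 | dist 103 cur [ 535.3 -130.8  114.1] [-90.8  -0.2  22.1] w 65.0 t 9.2 F [-0.1 -0.1  0.2] q6 -36
```

```bash
python3 -m handwheel '[[6.5,[0.25,4,0.6],0],[6.5,[0.25,8,0.6],0],[6.5,[0.25,10.3,0.6],0],[6.5,[0.25,10.3,0.6],0],[3,[0.25,10.3,0.6],0],[3,[0.25,10.3,0.6],0],[3,[0.25,10.3,0.6],0],[3,[0.25,10.3,0.6],0],[3,[0.25,10.3,0.6],0]]' 30;python3 -c "
from h import *
shot('wrist','w5.png',None,1.25)"
```

```text
time_s: 10.1
ee_pos: [536.9, -125.5, 12.3]
ee_rot: [-90.8, -0.3, 22.1]
force: [-1.4, 0.8, 5.6]
gripper_width: 34.9
```

View pics/w5.png

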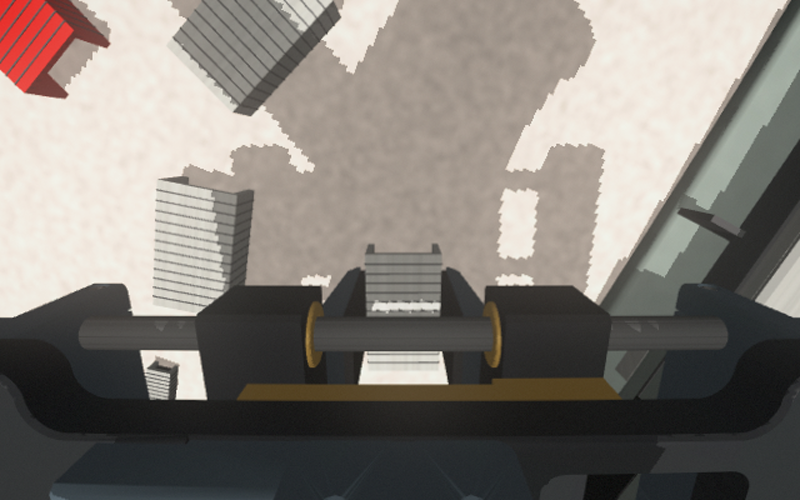

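```bash
python3 -c "
from h import *
m=load('w5.png');p=onz(m,np.array([[365,253],[441,253],[362,361],[441,361]])/1.25,20.5);s=state();a=np.radians(22.1)
print(((p[:,:2]-s['ee_pos'][:2])@np.array([-np.sin(a),np.cos(a)])))"
python3 -m handwheel '[[3,[0,-4,0],0],[3,[0,-8,0],0],[3,[0,-11,0],0],[3,[0,-11,0],0]]' 30
python3 -c "
from h import *
go(*st(33,0),120,-1.8)"
```

```text
[ 26.37631754  26.32792545 -28.64964936 -28.76157769]
time_s: 10.55
ee_pos: [538.7, -125.1, 126.8]
ee_rot: [-91.1, -0.7, 22.1]
force: [0.9, -0.6, -0.9]
gripper_width: 34.6
shift cm [15.69  0.85  1.36] turn 23.9 | dist 158 cur [ 538.7 -125.1  126.8] [-91.1  -0.7  22.1] w 34.6 t 10.6 F [ 0.9 -0.6 -0.9] q6 -36
```

```bash
python3 -m handwheel '[[3,[3,-3,1.4],8],[3,[7,-3,1.4],16],[3,[11,-2,1.4],24],[3,[15.7,0,1.4],24],[3,[15.7,0,1.4],24],[3,[15.7,0,1.4],24]]' 30
python3 -c "
from h import *
shot('wrist','w6.png',None,1.25);go(*st(36,0),120,-1.8)"
```

```text
time_s: 11.15
ee_pos: [677.9, -52.5, 125.4]
ee_rot: [-90.7, -0.8, -1.8]
force: [0.6, -0.7, -1.1]
gripper_width: 34.7
shift cm [0.13 0.69 0.27] turn -0.1 | dist 7 cur [677.6 -53.  126.9] [-90.8  -0.9  -1.9] w 34.8 t 11.2 F [-0.5 -0.4  0.1] q6 -3
```

View pics/w6.png

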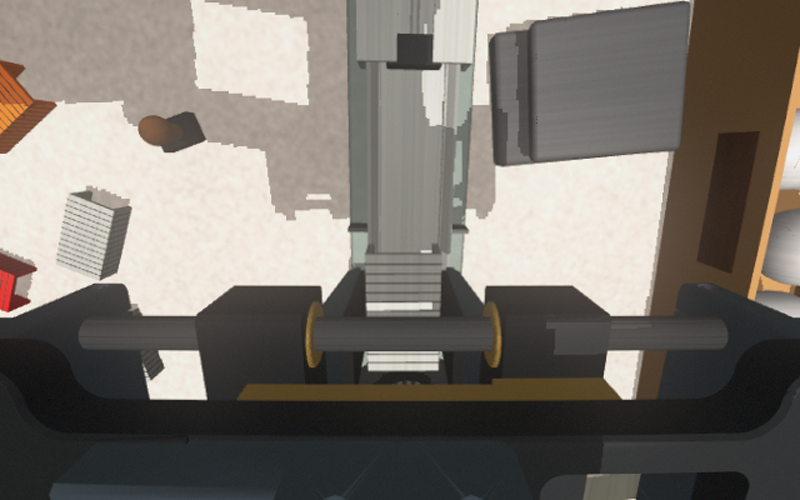

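```bash
python3 -c "
from h import *
view('w6.png',(265,30,395,225),4,out='w6a.png')"
```

```text
(no output)
```

View pics/w6a.png

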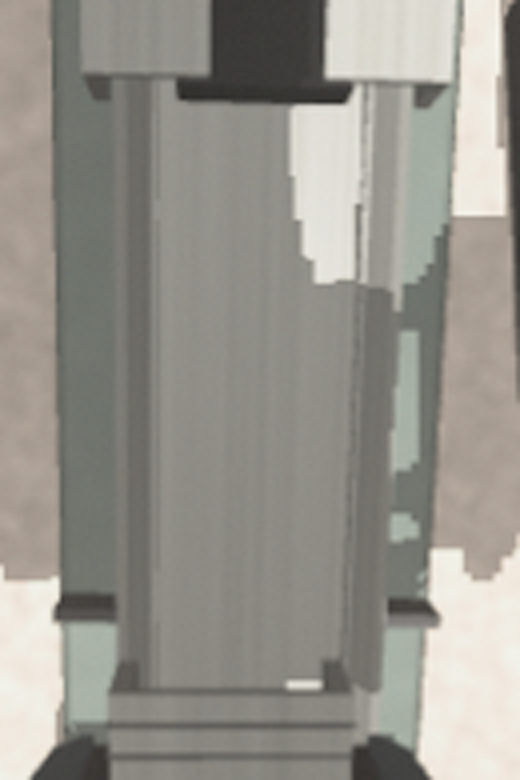

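```bash
python3 -c "
from h import *
m=load('w6.png')
for l,r,z in [((158,150),(358,150),46),((152,600),(345,600),46),((112,150),(403,150),55),((117,600),(385,600),55),((82,75),(455,82),71.5),((55,600),(438,620),20)]:
    p=onz(m,px(265,30,4,[l,r]),z)[:,:2]-SO; print(z,(p@SX).round(1),(p@SY).round(1))
s=state();print((s['ee_pos'][:2]-SO)@SX,(s['ee_pos'][:2]-SO)@SY)
p=onz(m,px(265,30,4,[(112,690),(352,690)]),136)[:,:2]-SO; print('stick near edge',p@SX,p@SY)
"
```

```text
46 [145.3 145.4] [ 13.9 -25. ]
46 [56.3 56.1] [ 16.6 -24.5]
55 [143.9 144. ] [ 22.1 -32.5]
55 [58.1 57.9] [ 23.3 -31.8]
71.5 [153.3 152.4] [ 25.7 -38.7]
20 [51.3 46.1] [ 40.8 -49.7]
33.429524965163594 1.4508873468165182
stick near edge [61.32053289 61.16353094] [ 17.56107421 -15.79393677]
```

```bash
python3 -m handwheel '[[3,[0.45,3,0.2],0],[3,[0.45,5,0.2],0],[3,[0.45,5,0.2],0],[3,[0.45,5,0.2],0]]' 30
python3 -c "
from h import *
shot('wrist','w7.png',(240,30,400,300),2.2);go(*st(36,-3),58,-2)"
```

```text
time_s: 11.6
ee_pos: [682.4, -52.6, 78.1]
ee_rot: [-90.8, -1.0, -1.9]
force: [0.4, -0.6, -1.0]
gripper_width: 35.0
shift cm [-0.15  2.08  0.21] turn 0.1 | dist 21 cur [683.2 -52.5  78.8] [-90.8  -1.1  -1.9] w 34.8 t 11.7 F [ 0.2 -0.2 -0.1] q6 -3
```

View pics/w7.png

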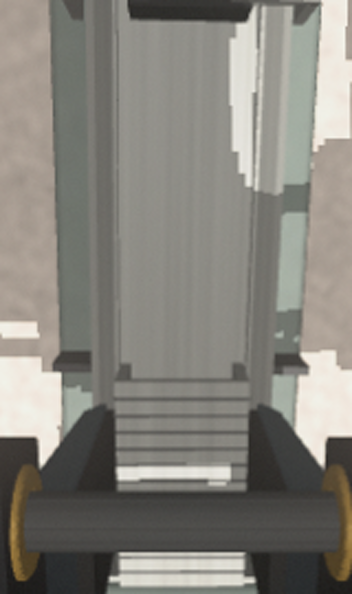

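```bash
python3 -m handwheel '[[3,[0,0.8,0.2],0],[3,[0,1.4,0.2],0],[3,[0,1.8,0.2],0],[3,[0,2.0,0.2],0],[3,[0,2.0,0.2],0]]' 30
python3 -c "
from h import *
shot('wrist','w8.png',(240,30,400,300),2.2);go(*st(36,-3),58,-2)"
```

```text
time_s: 12.15
ee_pos: [683.6, -50.7, 58.7]
ee_rot: [-90.8, -1.1, -1.9]
force: [-0.2, -1.3, -1.3]
gripper_width: 34.5
shift cm [-0.16  0.07  0.01] turn 0.1 | dist 2 cur [683.8 -50.8  58.8] [-90.8  -1.1  -1.9] w 34.6 t 12.2 F [ 0.1 -0.  -1.3] q6 -3
```

View pics/w8.png

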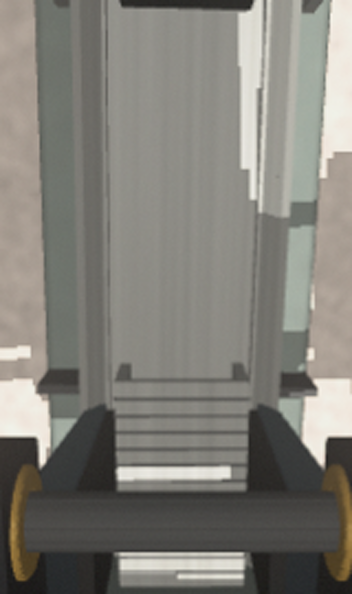

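```bash
python3 -m handwheel '[[4,[0,0,0],0],[5.5,[0,0,0],0],[5.5,[0,0,0],0],[5.5,[0,-4,0],0],[5.5,[0,-8,0],0],[5.5,[0,-11,0],0],[5.5,[0,-11,0],0]]' 30
python3 -c "
from h import *
shot('wrist','w9.png',None,1.25);go(525,-222.5,110,3.7)"
```

```text
time_s: 12.9
ee_pos: [684.6, -49.4, 174.7]
ee_rot: [-90.8, -1.7, -1.9]
force: [-0.8, -0.3, 0.5]
gripper_width: 55.1
shift cm [-15.38   6.04 -17.75] turn -5.6 | dist 243 cur [683.1 -49.3 171.7] [-90.8  -1.4  -1.9] w 55.2 t 12.9 F [-0.3  0.4 -1.7] q6 -3
```

View pics/w9.png

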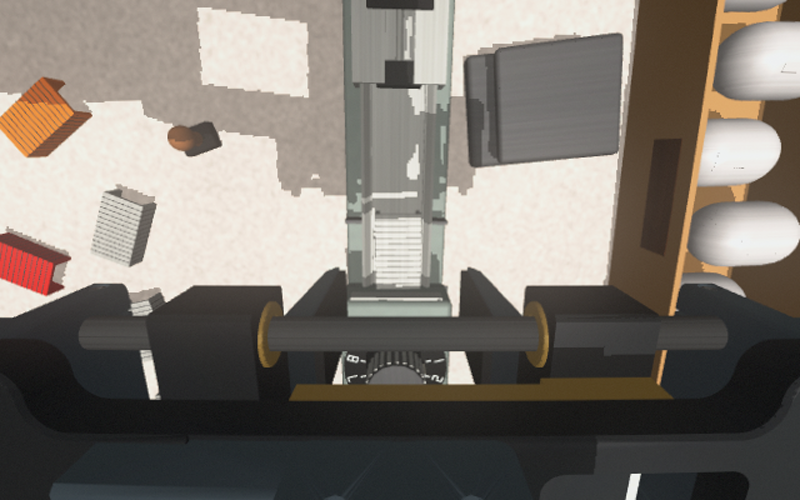

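```bash
python3 -m handwheel '[[6.5,[-15.4,0,-17.7],-5.6],[6.5,[-15.4,0,-17.7],-5.6],[6.5,[-15.4,0,-17.7],-5.6],[6.5,[-15.4,0,-17.7],-5.6],[6.5,[-15.4,3,-17.7],-5.6],[6.5,[-15.4,6,-17.7],-5.6],[6.5,[-15.4,6,-17.7],-5.6],[6.5,[-15.4,6,-17.7],-5.6]]' 30
python3 -c "
from h import *
shot('wrist','w10.png',None,1.25);go(525,-222.5,12,3.7)"
```

```text
time_s: 13.75
ee_pos: [524.5, -221.7, 109.7]
ee_rot: [-90.9, -1.2, 3.7]
force: [-0.3, -0.8, -0.4]
gripper_width: 65.0
shift cm [-0.29  9.87  0.09] turn 0.0 | dist 99 cur [ 525.5 -221.8  110.8] [-90.9  -1.3   3.7] w 65.2 t 13.8 F [ 0.2 -0.2  0.2] q6 -28
```

View pics/w10.png

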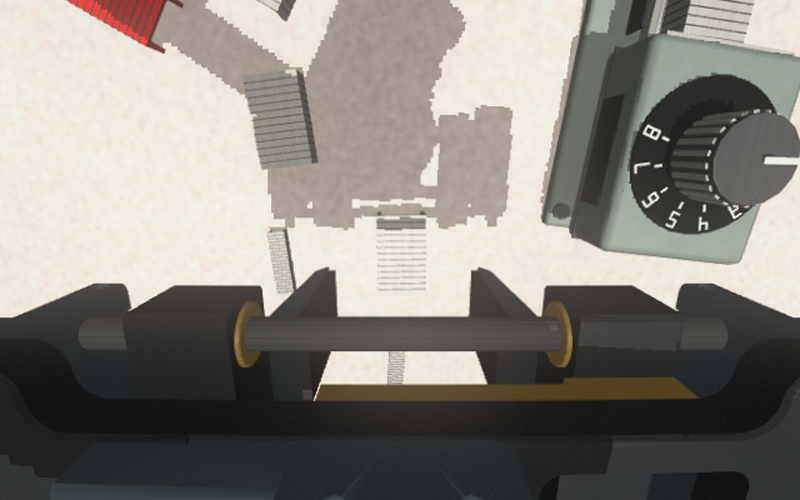

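```bash
python3 -m handwheel '[[6.5,[-0.3,4,0],0],[6.5,[-0.3,8,0],0],[6.5,[-0.3,9.9,0],0],[6.5,[-0.3,9.9,0],0],[3,[-0.3,9.9,0],0],[3,[-0.3,9.9,0],0],[3,[-0.3,9.9,0],0],[3,[-0.3,9.9,0],0]]' 30;python3 -c "
from h import *
m=shot('wrist','w11.png',(240,150,400,350),3);print(state()['ee_pos'],state()['gripper_width'])"
```

```text
time_s: 14.6
ee_pos: [525.7, -223.7, 12.9]
ee_rot: [-91.0, -1.5, 3.8]
force: [0.2, -0.4, 0.2]
gripper_width: 35.6
[ 525.70276611 -223.68295209   12.91027881] 34.75729490266105
```

View pics/w11.png

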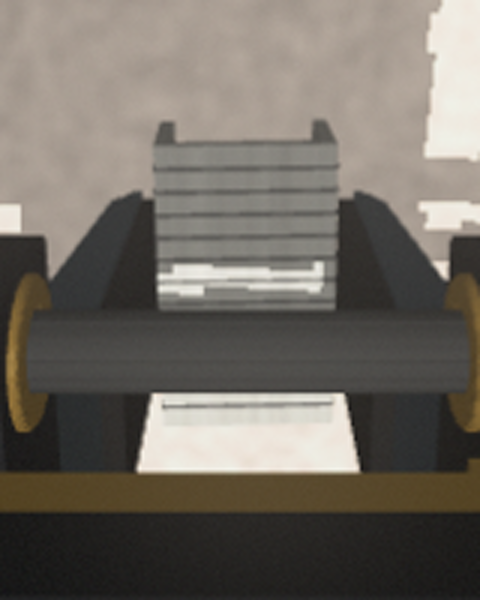

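```bash
python3 -m handwheel '[[3,[0,-4,0],0],[3,[0,-8,0],0],[3,[0,-12,0],0],[3,[0,-12,0],0]]' 30;python3 -c "
from h import *
go(*st(108,-5),125,-2.2)"
```

```text
time_s: 15.05
ee_pos: [525.9, -223.3, 139.1]
ee_rot: [-91.3, -2.1, 3.8]
force: [0.3, -0.7, -0.2]
gripper_width: 35.0
shift cm [17.56  1.51 23.4 ] turn 6.0 | dist 293 cur [ 525.9 -223.3  139.1] [-91.3  -2.1   3.8] w 35.0 t 15.1 F [ 0.3 -0.7 -0.2] q6 -28
```

```bash
python3 -m handwheel '[[3,[2,-2,5],2],[3,[5,-2,10],6],[3,[8,-2,15],6],[3,[12,-1.5,20],6],[3,[17.5,0,23.4],6],[3,[17.5,1,23.4],6],[3,[17.5,1,23.4],6],[3,[17.5,1,23.4],6]]' 30
python3 -c "
from h import *
go(*st(108,-5),78,-2.2)"
```

```text
time_s: 15.85
ee_pos: [685.1, 22.4, 127.8]
ee_rot: [-91.1, -2.0, -2.1]
force: [-0.2, 0.3, -1.0]
gripper_width: 34.9
shift cm [-0.05  4.99 -0.01] turn 0.1 | dist 50 cur [685.1  22.4 127.8] [-91.1  -2.   -2.1] w 34.9 t 15.8 F [-0.2  0.3 -1. ] q6 4
```

```bash
python3 -m handwheel '[[3,[-0.05,3,0],0],[3,[-0.05,5,0],0],[3,[-0.05,5,0],0],[3,[-0.05,5,0],0]]' 30
python3 -c "
from h import *
shot('wrist','w12.png',(240,30,400,300),2.2);go(*st(108,-5),59,-2.2)"
```

```text
time_s: 16.25
ee_pos: [685.9, 20.2, 78.6]
ee_rot: [-91.1, -2.0, -2.2]
force: [0.7, -0.2, -0.1]
gripper_width: 34.4
shift cm [-0.11  2.05  0.13] turn 0.0 | dist 21 cur [686.7  20.4  79.5] [-91.1  -2.1  -2.2] w 34.5 t 16.3 F [-0.6  0.  -0.1] q6 4
```

View pics/w12.png

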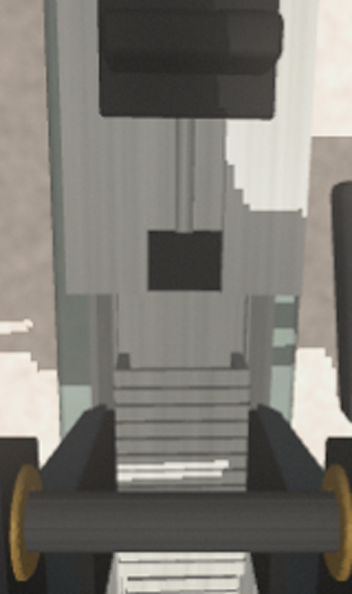

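```bash
python3 -m handwheel '[[3,[0,0.8,0.1],0],[3,[0,1.4,0.1],0],[3,[0,1.8,0.1],0],[3,[0,2.0,0.1],0],[3,[0,2.0,0.1],0]]' 30
python3 -c "
from h import *
shot('wrist','w13.png',(240,30,400,300),2.2);go(*st(108,-5),59,-2.2)"
```

```text
time_s: 16.8
ee_pos: [687.4, 21.0, 59.4]
ee_rot: [-91.1, -2.1, -2.2]
force: [0.2, -0.1, -1.1]
gripper_width: 34.3
shift cm [-0.12  0.04  0.02] turn 0.0 | dist 1 cur [687.6  21.1  59.5] [-91.1  -2.1  -2.2] w 34.7 t 16.9 F [ 0.5 -0.5 -0.2] q6 4
```

View pics/w13.png

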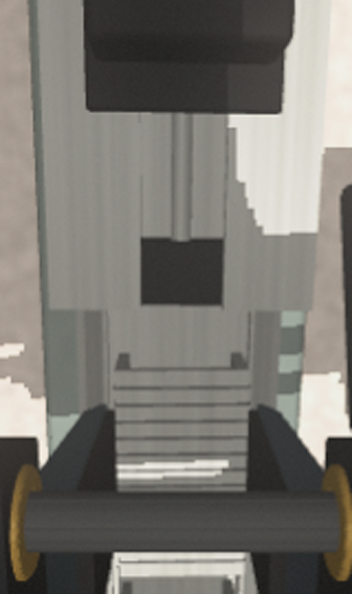

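```bash
python3 -m handwheel '[[3,[-0.1,0,0],0],[3,[-0.1,0.05,0],0],[4.5,[-0.1,0.05,0],0],[5.5,[-0.1,0.05,0],0],[5.5,[-0.1,-4,0],0],[5.5,[-0.1,-8,0],0],[5.5,[-0.1,-11,0],0],[5.5,[-0.1,-11,0],0]]' 30
python3 -c "
from h import *
shot('wrist','w14.png',None,1.25);go(*st(213.5,0),140,88)"
```

```text
time_s: 17.65
ee_pos: [685.4, 23.6, 175.3]
ee_rot: [-91.1, -2.8, -2.2]
force: [0.8, -0.2, -0.6]
gripper_width: 55.4
shift cm [-0.46  3.02 10.4 ] turn 89.8 | dist 108 cur [684.   23.5 172.3] [-91.1  -2.5  -2.2] w 54.9 t 17.7 F [ 0.4 -0.3 -0.6] q6 4
```

View pics/w14.png

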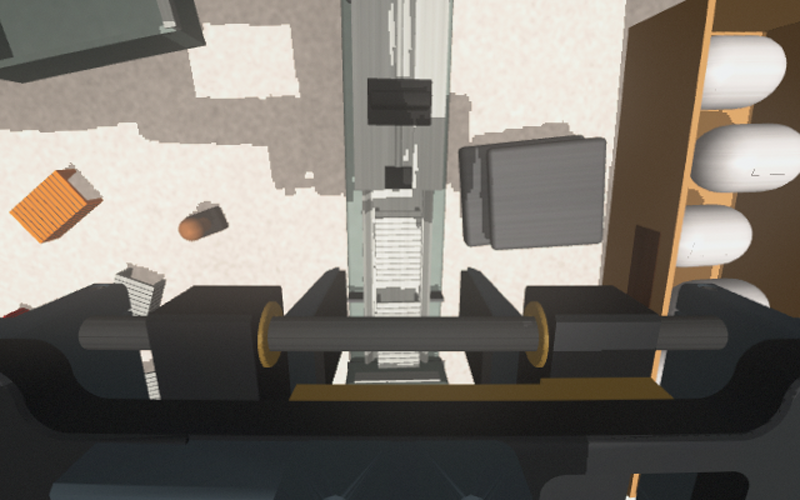

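```bash
python3 -m handwheel '[[4.5,[-0.2,0,5],-90],[4.5,[-0.2,0,10.4],-90],[4.5,[-0.2,0,10.4],-90],[4.5,[-0.2,0,10.4],-90],[4.5,[-0.2,0,10.4],-90],[4.5,[-0.2,0,10.4],-90],[4.5,[-0.2,0,10.4],-90],[4.5,[-0.2,0,10.4],-90],[4.5,[-0.2,0,10.4],-90],[4.5,[-0.2,0,10.4],-90]]' 40
python3 -c "
from h import *
go(*st(213.5,-4),76,88)"
```

```text
time_s: 18.7
ee_pos: [685.1, 127.2, 168.0]
ee_rot: [-92.3, 1.0, 84.1]
force: [-0.1, -0.6, -0.2]
gripper_width: 44.8
shift cm [0.15 9.21 0.01] turn -3.9 | dist 92 cur [685.1 127.2 168. ] [-92.3   1.   84.1] w 44.8 t 18.7 F [-0.1 -0.6 -0.2] q6 -73
```

```bash
python3 -m handwheel '[[4.5,[0.15,3,0],-4],[4.5,[0.15,6,0],-4],[4.5,[0.15,8.5,0],-4],[4.5,[0.15,9.2,0],-4],[4.5,[0.15,9.2,0],-4],[0.8,[0.15,9.2,0],-4],[0.8,[0.15,9.2,0],-4],[0.8,[0.15,9.2,0],-4],[0.8,[0.15,9.2,0],-4],[0.8,[0.15,9.2,0],-4]]' 45
python3 -c "
from h import *
s=state();p=s['ee_pos'];print('st x',(p[:2]-SO)@SX,(p[:2]-SO)@SY,s['force'])
go(*st(62,-3),76,88)"
```

```text
time_s: 19.7
ee_pos: [688.9, 126.6, 76.3]
ee_rot: [-92.3, 1.2, 88.0]
force: [0.5, -0.4, 0.5]
gripper_width: 9.8
st x 213.3329704117444 -4.163667759777332 [ 0.52505525 -0.44308587  0.48293538]
shift cm [-15.13   0.33   0.08] turn 0.0 | dist 151 cur [688.9 126.6  76.3] [-92.3   1.2  88. ] w 9.8 t 19.7 F [ 0.5 -0.4  0.5] q6 -77
```

```bash
python3 -m handwheel '[[0.8,[-2,0.05,0],0],[0.8,[-4,0.1,0.03],0],[0.8,[-6,0.13,0.05],0],[0.8,[-8,0.17,0.06],0],[0.8,[-10,0.22,0.08],0],[0.8,[-11,0.24,0.1],0],[0.8,[-12,0.26,0.1],0],[0.8,[-13,0.28,0.1],0],[0.8,[-13.5,0.3,0.1],0]]' 45
python3 -c "
from h import *
s=state();p=s['ee_pos'];print('st x',(p[:2]-SO)@SX,(p[:2]-SO)@SY,s['force'],s['gripper_width'])
go(*st(62,-2.5),76,88)
shot('side','s2.png',(280,130,480,260),4)"
```

```text
time_s: 20.6
ee_pos: [682.0, -9.5, 76.3]
ee_rot: [-92.1, 1.1, 87.9]
force: [-6.3, 3.8, 5.9]
gripper_width: 10.2
st x 77.11958846789732 -1.5742397912947252 [-6.33525408  3.84865979  5.86965689] 10.169487486670851
shift cm [-1.51  0.06 -0.1 ] turn -0.1 | dist 15 cur [682.   -9.5  76.3] [-92.1   1.1  87.9] w 10.2 t 20.6 F [-6.3  3.8  5.9] q6 -88
```

View pics/s2.png

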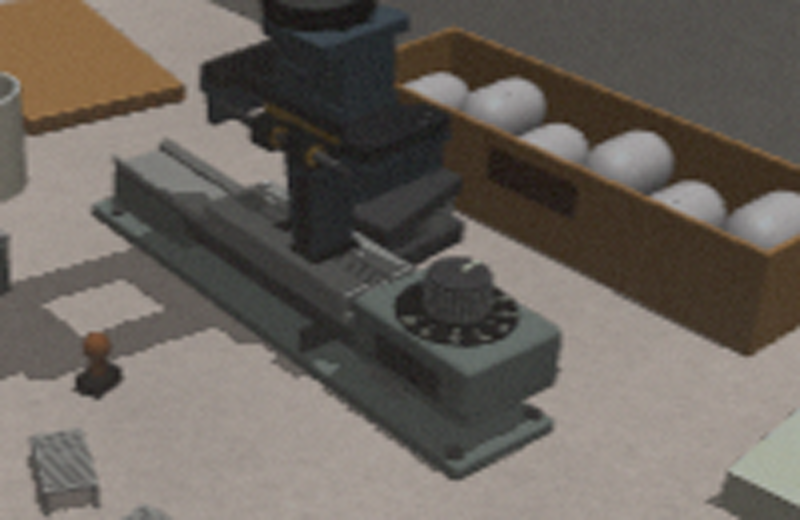

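```bash
python3 -m handwheel '[[0.8,[-0.8,0,-0.1],0],[0.8,[-1.3,0,-0.1],0],[0.8,[-1.7,0,-0.1],0],[0.8,[-1.9,0,-0.1],0],[0.8,[-1.9,0,-0.1],0]]' 45
python3 -c "
from h import *
s=state();p=s['ee_pos'];print('st x',(p[:2]-SO)@SX,(p[:2]-SO)@SY,s['force'],s['gripper_width'])"
```

```text
time_s: 21.15
ee_pos: [681.2, -25.3, 76.3]
ee_rot: [-92.0, 0.8, 87.8]
force: [-4.7, 14.0, 1.8]
gripper_width: 9.5
st x 61.24553023860728 -1.253645866764075 [-4.66316912 13.95479915  1.78776982] 9.514910544790478
```

```bash
python3 -m handwheel '[[0.8,[-0.3,0,0],0],[0.8,[-0.3,0,0],0],[0.8,[-0.3,0,0],0]]' 45
python3 -c "
from h import *
s=state();p=s['ee_pos'];print('st x',(p[:2]-SO)@SX,(p[:2]-SO)@SY,s['force'],s['gripper_width'])"
python3 -m handwheel '[[0.8,[0.3,0,0],0],[2.5,[0.3,0,0],0],[4.5,[0.3,0,0],0],[4.5,[0.3,-3,0],0],[4.5,[0.3,-6,0],0],[4.5,[0.3,-9,0],0],[4.5,[0.3,-9,0],0],[4.5,[0.3,-9,0],0]]'
python3 -c "
from h import *
shot('side','s3.png',(280,130,480,260),4);shot('wrist','w15.png',None,1.25);go(*st(-56,-1),160,50)"
```

```text
time_s: 21.45
ee_pos: [681.2, -25.2, 76.3]
ee_rot: [-92.0, 0.4, 87.8]
force: [-2.2, 13.0, 2.2]
gripper_width: 10.0
st x 61.33113114913785 -1.2312947082134547 [-2.21942425 13.01433841  2.16312322] 10.046080808662536
time_s: 22.25
ee_pos: [678.6, -22.0, 166.7]
ee_rot: [-92.1, 0.5, 87.8]
force: [-0.5, 0.2, -0.1]
gripper_width: 45.1
shift cm [-12.06   0.58  -0.42] turn 37.8 | dist 121 cur [677.5 -21.7 164.7] [-91.9   0.5  87.8] w 45.2 t 22.4 F [ 0.3  0.7 -0.8] q6 -90
```

View pics/s3.png

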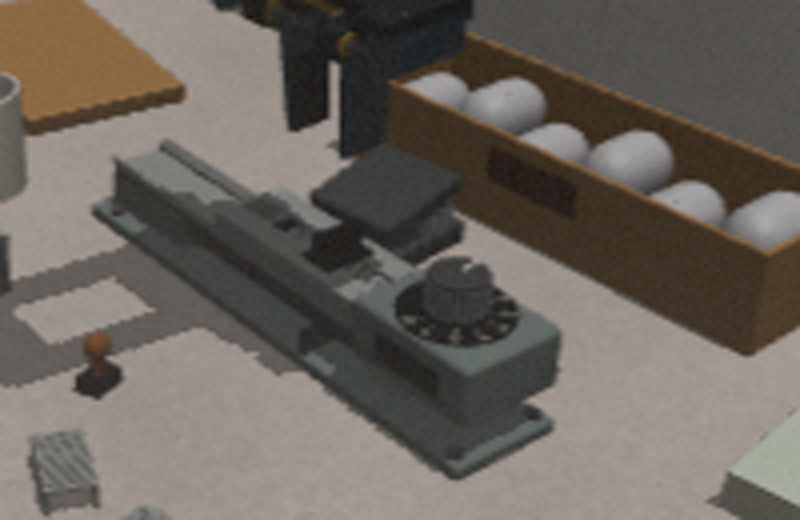

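View pics/w15.png

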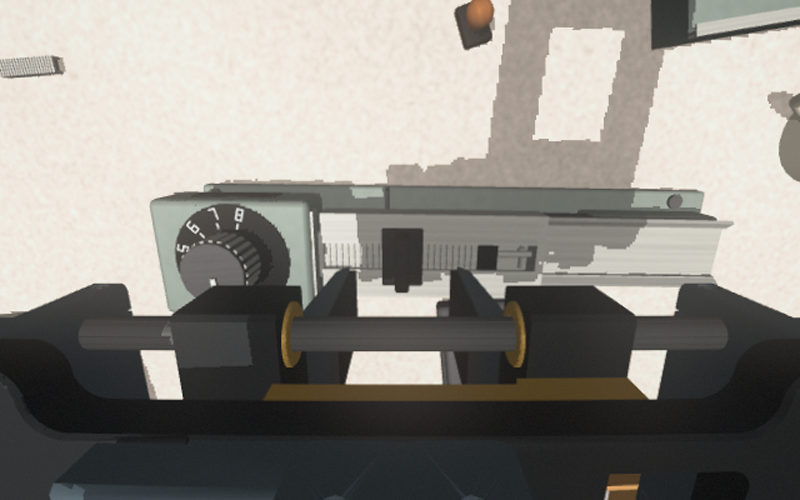

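```bash
python3 -m handwheel '[[8,[-4,0.6,-0.4],8],[8,[-8,0.6,-0.4],16],[8,[-12.1,0.6,-0.4],24],[8,[-12.1,0.6,-0.4],32],[8,[-12.1,0.6,-0.4],38],[8,[-12.1,0.6,-0.4],38],[8,[-12.1,0.6,-0.4],38]]'
python3 -c "
from h import *
shot('wrist','w16.png',None,1.25);go(678,-142.5,92,50)"
```

```text
time_s: 23.05
ee_pos: [676.5, -142.7, 158.5]
ee_rot: [-91.6, -0.7, 50.0]
force: [0.2, -0.1, -0.1]
gripper_width: 80.2
shift cm [0.01 6.69 0.1 ] turn -0.0 | dist 67 cur [ 676.7 -142.6  158.9] [-91.7  -0.7  50. ] w 80.2 t 23.1 F [0.6 0.3 0.6] q6 -63
```

View pics/w16.png

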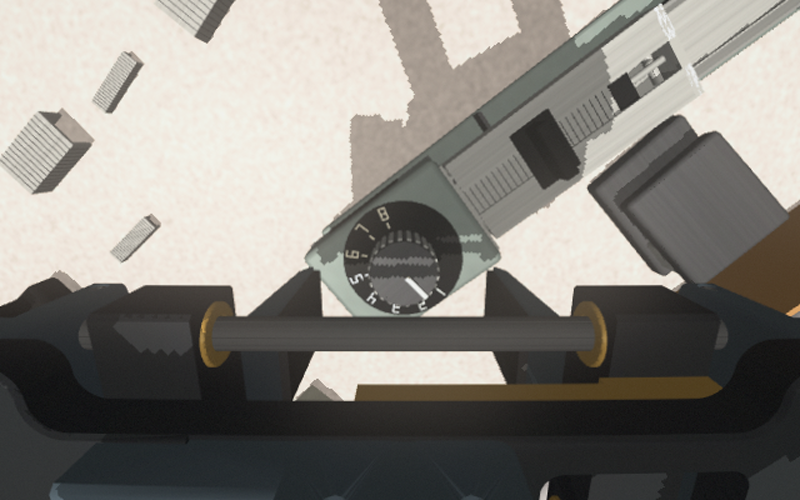

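```bash
python3 -c "
from h import *
m=load('w16.png');print(onz(m,np.array([[404,274],[403,258]])/1.25,[116,87]))"
```

```text
[[ 678.42178414 -142.91572957  116.        ]
 [ 677.41994884 -142.3766655    87.        ]]
```

```bash
python3 -m handwheel '[[8,[0,3,0.1],0],[8,[0,5.5,0.1],0],[8,[0,6.5,0.1],0],[8,[0,6.5,0.1],0],[4,[0,6.5,0.1],0],[4,[0,6.5,0.1],0],[4,[0,6.5,0.1],0],[4,[0,6.5,0.1],0],[4,[0,6.5,0.1],0],[4,[0,6.5,0.1],0]]' 30
python3 -c "
from h import *
go(678,-142.5,92,50)"
```

```text
time_s: 24.1
ee_pos: [677.9, -142.8, 94.4]
ee_rot: [-91.7, -0.7, 50.0]
force: [-0.8, 0.9, 1.1]
gripper_width: 41.4
shift cm [0.02 0.24 0.02] turn -0.0 | dist 2 cur [ 677.9 -142.8   94.4] [-91.7  -0.7  50. ] w 41.4 t 24.1 F [-0.8  0.9  1.1] q6 -63
```

```bash
python3 -m handwheel '[[3,[0,0,0],0],[3,[0,0,0],8],[3,[0,0,0],16],[3,[0,0,0],24],[3,[0,0,0],32],[3,[0,0,0],40],[3,[0,0,0],45],[3,[0,0,0],45]]' 40
python3 -c "
from h import *
go(678,-142.5,94.4,-40);print(state()['torque'])
shot('side','s4.png',(330,150,450,250),6)"
```

```text
time_s: 24.9
ee_pos: [678.2, -142.6, 94.4]
ee_rot: [-90.7, -1.7, 5.0]
force: [1.9, 0.8, 0.6]
gripper_width: 41.5
shift cm [-0.02 -0.    0.01] turn 45.0 | dist 0 cur [ 678.2 -142.6   94.4] [-90.7  -1.7   5. ] w 41.5 t 24.9 F [1.9 0.8 0.6] q6 -18
[-0.22233763  0.37920772 -0.01945537]
```

View pics/s4.png

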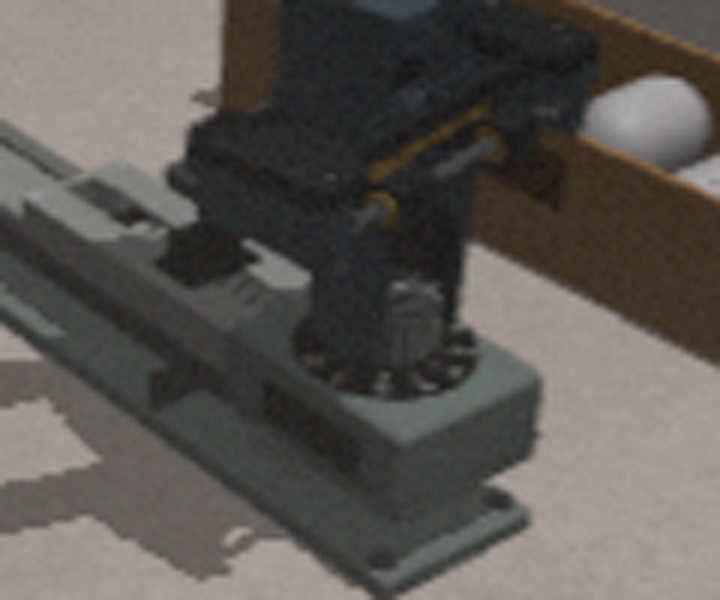

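```bash
python3 -m handwheel '[[3,[0,0,0],8],[3,[0,0,0],16],[3,[0,0,0],24],[3,[0,0,0],32],[3,[0,0,0],40],[3,[0,0,0],45],[3,[0,0,0],45]]' 40
python3 -m handwheel '[[5,[0,0,0],0],[8,[0,0,0],0],[8,[0,0,0],0],[8,[0,0,0],0],[8,[0,-4,0],0],[8,[0,-8,0],0],[8,[0,-8,0],0],[8,[0,-8,0],0]]' 30
python3 -c "
from h import *
shot('wrist','w17.png',None,1.25)
go(437,-133.4,120,10.2)"
```

```text
time_s: 25.65
ee_pos: [678.7, -142.7, 94.4]
ee_rot: [-89.2, -1.8, -39.9]
force: [2.6, 0.1, 0.2]
gripper_width: 41.1
time_s: 26.45
ee_pos: [676.5, -142.0, 175.6]
ee_rot: [-89.2, -1.9, -39.8]
force: [-0.1, 0.1, 0.2]
gripper_width: 79.9
shift cm [-19.01   4.64 -14.71] turn -50.1 | dist 245 cur [ 675.6 -141.8  174. ] [-89.3  -1.7 -39.9] w 79.8 t 26.5 F [-0.5  0.  -0.7] q6 27
```

View pics/w17.png

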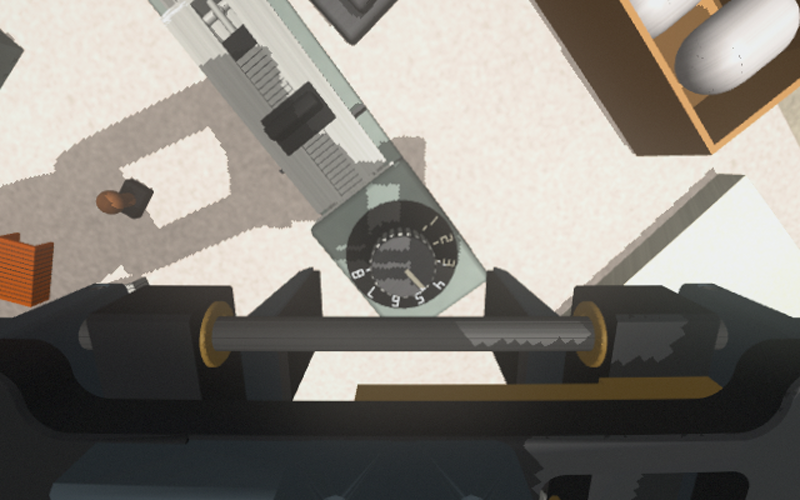

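```bash
python3 -c "
from h import *
view('w17.png',(250,140,400,260),5,out='w17a.png')
shot('top','t3.png',(200,100,440,280),3.3)"
```

```text
(no output)
```

View pics/t3.png

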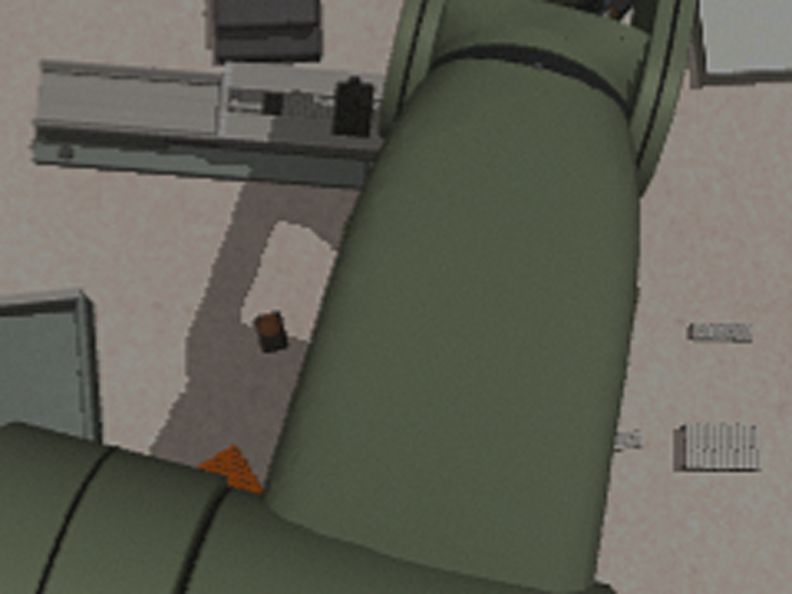

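View pics/w17a.png

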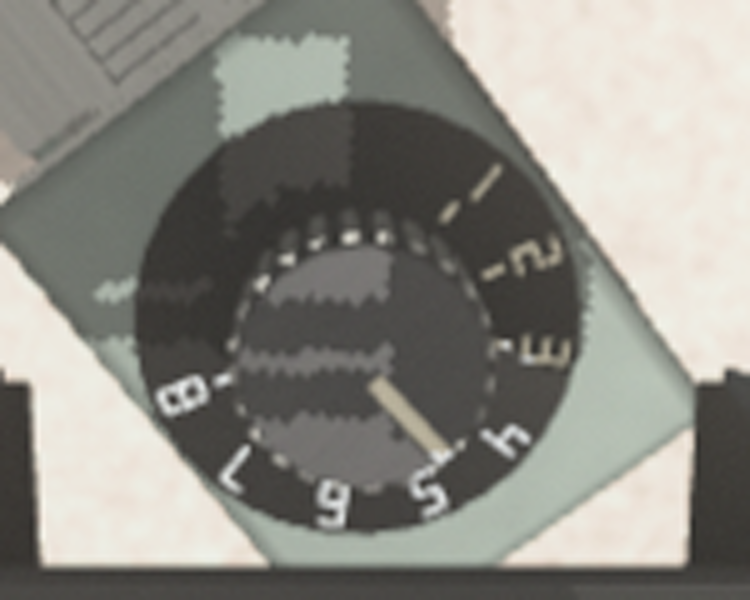

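```bash
python3 -m handwheel '[[6.5,[-19,0,-14.7],-50],[6.5,[-19,1,-14.7],-50],[6.5,[-19,2,-14.7],-50],[6.5,[-19,4.6,-14.7],-50],[6.5,[-19,4.6,-14.7],-50],[6.5,[-19,4.6,-14.7],-50],[6.5,[-19,4.6,-14.7],-50],[6.5,[-19,4.6,-14.7],-50]]' 30
python3 -c "
from h import *
shot('wrist','w18.png',None,1.25)
go(437,-133.4,12,10.2)"
```

```text
time_s: 27.35
ee_pos: [437.7, -133.6, 119.9]
ee_rot: [-90.8, -1.6, 10.0]
force: [-0.7, -1.2, 0.8]
gripper_width: 64.8
shift cm [-0.43 10.8   0.21] turn -0.1 | dist 108 cur [ 438.2 -133.7  120.1] [-90.8  -1.7  10.1] w 64.8 t 27.4 F [ 0.7  0.2 -0.1] q6 -29
```

View pics/w18.png

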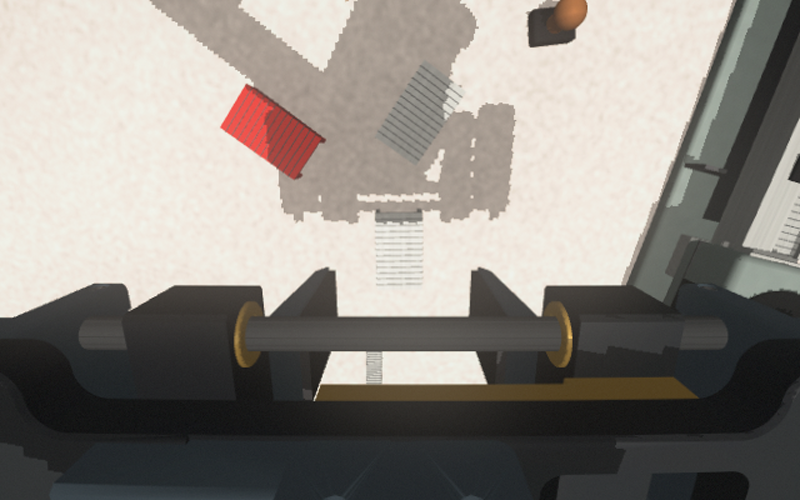

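```bash
python3 -m handwheel '[[6.5,[-0.4,4,0.2],0],[6.5,[-0.4,8,0.2],0],[6.5,[-0.4,10.7,0.2],0],[6.5,[-0.4,10.7,0.2],0],[3,[-0.4,10.7,0.2],0],[3,[-0.4,10.7,0.2],0],[3,[-0.4,10.7,0.2],0],[3,[-0.4,10.7,0.2],0],[3,[-0.4,10.7,0.2],0]]' 30
python3 -m handwheel '[[3,[0,-4,0],0],[3,[0,-8,0],0],[3,[0,-12,0],0],[3,[0,-12,0],0],[3,[0,-12,0],0]]' 30
python3 -c "
from h import *
go(*tr(-37,-33),130,98.1)
go(*tr(-37,-33),130,8.1)"
```

```text
time_s: 28.3
ee_pos: [438.1, -133.7, 14.1]
ee_rot: [-90.9, -1.8, 10.1]
force: [-0.1, 0.4, 5.4]
gripper_width: 34.4
time_s: 28.8
ee_pos: [434.1, -132.5, 134.7]
ee_rot: [-91.0, -1.9, 10.0]
force: [-0.1, 0.1, -0.2]
gripper_width: 34.4
shift cm [4.120e+00 2.000e-02 3.478e+01] turn -88.1 | dist 350 cur [ 434.1 -132.5  134.7] [-91.   -1.9  10. ] w 34.4 t 28.8 F [-0.1  0.1 -0.2] q6 -29
shift cm [4.120e+00 2.000e-02 3.478e+01] turn 1.9 | dist 350 cur [ 434.1 -132.5  134.7] [-91.   -1.9  10. ] w 34.4 t 28.8 F [-0.1  0.1 -0.2] q6 -29
```

```bash
python3 -c "
from h import *
go(*tr(-35,-37),100,8.1)"
python3 -m handwheel '[[3,[4,0,5],2],[3,[4.3,0,34.4],2],[3,[4.3,0,34.4],2],[3,[4.3,0,34.4],2],[3,[4.3,0,34.4],2],[3,[4.3,0,34.4],2],[3,[4.3,0,34.4],2],[3,[4.3,3,34.4],2],[3,[4.3,3,34.4],2],[3,[4.3,3,34.4],2]]' 30
python3 -c "
from h import *
shot('wrist','w19.png',None,1.25)
go(*tr(-35,-37),20,8.1)"
```

```text
shift cm [ 4.21  3.03 34.42] turn 1.9 | dist 348 cur [ 434.1 -132.5  134.7] [-91.   -1.9  10. ] w 34.4 t 28.8 F [-0.1  0.1 -0.2] q6 -29
time_s: 29.8
ee_pos: [416.2, 212.4, 98.9]
ee_rot: [-91.0, -1.7, 8.1]
force: [-0.3, -0.1, 0.2]
gripper_width: 34.7
shift cm [-0.28  7.97  0.25] turn -0.1 | dist 80 cur [417.2 212.4  99.8] [-91.   -1.8   8. ] w 34.6 t 29.9 F [-0.7 -0.2  0.4] q6 20
```

View pics/w19.png

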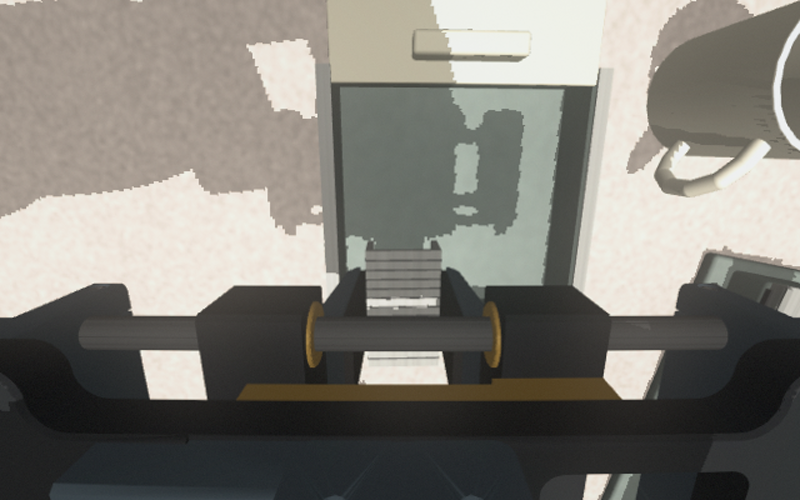

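```bash
python3 -m handwheel '[[3,[0,3,0.55],0],[3,[0,6,0.55],0],[3,[0,7.8,0.55],0],[3,[0,8,0.55],0],[3,[0,8,0.55],0]]' 30
python3 -c "
from h import *
shot('wrist','w20.png',None,1.25)
go(*tr(-32,-34),20,8.1)"
```

```text
time_s: 30.35
ee_pos: [419.8, 216.1, 20.4]
ee_rot: [-90.9, -1.8, 7.9]
force: [0.4, 0.4, -1.1]
gripper_width: 34.5
shift cm [-0.07  0.07  0.05] turn -0.2 | dist 1 cur [420.  216.4  20.8] [-90.9  -1.9   7.9] w 34.7 t 30.4 F [ 0.8 -0.1 -1.4] q6 21
```

View pics/w20.png

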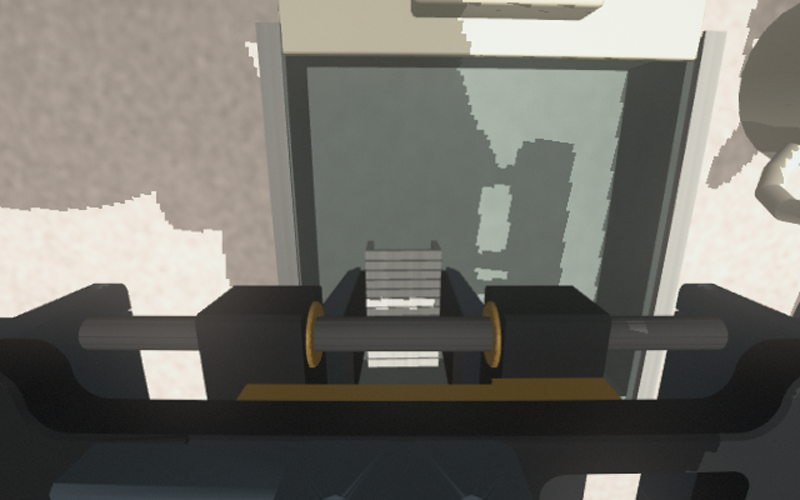

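```bash
python3 -m handwheel '[[4,[0,0.1,0],0],[5,[0,0.1,0],0],[5,[0,0.1,0],0],[5,[0,-4,0],0],[5,[0,-8,0],0],[5,[0,-10,0],0],[5,[0,-10,0],0],[5,[0,-10,0],0]]' 30
python3 -c "
from h import *
shot('wrist','w21.png',None,1.25)
go(435,-34,110,-24)"
```

```text
time_s: 31.2
ee_pos: [416.3, 217.5, 120.7]
ee_rot: [-90.9, -1.9, 7.9]
force: [-0.3, -0.2, -0.5]
gripper_width: 50.2
shift cm [ -1.58   1.36 -25.12] turn 31.9 | dist 252 cur [415.7 217.2 119.9] [-91.   -1.8   7.9] w 50.2 t 31.2 F [ 0.4 -0.3 -0.1] q6 20
```

View pics/w21.png

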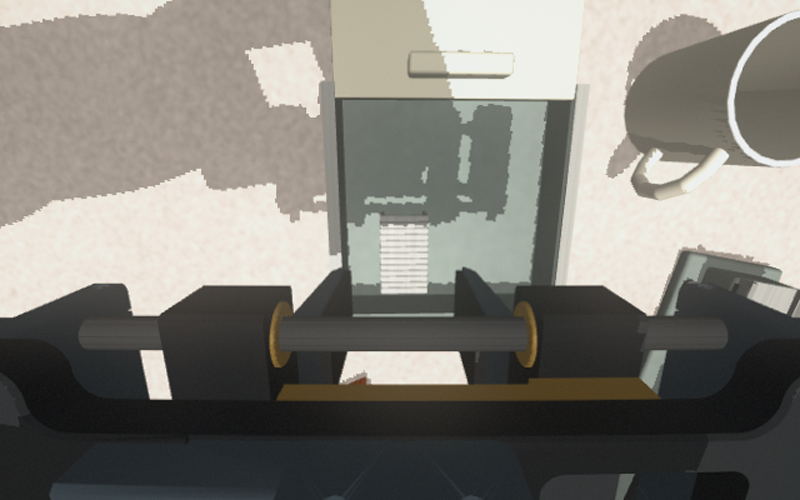

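```bash
python3 -m handwheel '[[6.5,[-1.6,0,-25.1],32],[6.5,[-1.6,0,-25.1],32],[6.5,[-1.6,0,-25.1],32],[6.5,[-1.6,0,-25.1],32],[6.5,[-1.6,1,-25.1],32],[6.5,[-1.6,1,-25.1],32],[6.5,[-1.6,1,-25.1],32],[6.5,[-1.6,1,-25.1],32]]' 30
python3 -c "
from h import *
shot('wrist','w22.png',None,1.25)
go(435,-34,13,-24)"
```

```text
time_s: 32.05
ee_pos: [434.1, -32.8, 112.8]
ee_rot: [-89.9, -1.9, -24.1]
force: [-0.1, 0.2, -0.0]
gripper_width: 65.0
shift cm [-0.21 10.   -0.14] turn -0.0 | dist 100 cur [434.3 -32.4 113. ] [-89.9  -1.9 -24. ] w 65.3 t 32.1 F [-0.6 -0.2  0. ] q6 19
```

View pics/w22.png

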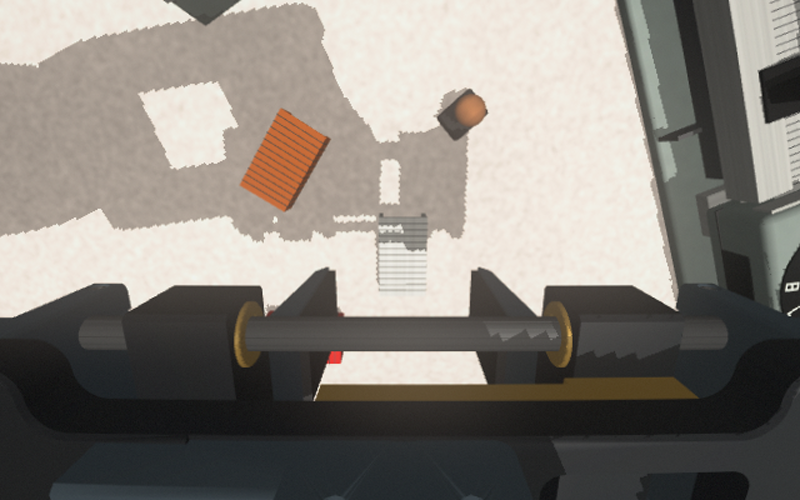

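```bash
python3 -c "
from h import *
m=load('w1.png');print(onz(m,np.array([[364,63],[389,80],[365,123],[341,107],[442,121],[490,152],[466,166]])/1.25,20).round())"
python3 -m handwheel '[[6,[-0.2,4,-0.1],0],[6,[-0.2,8,-0.1],0],[6,[-0.2,9.9,-0.1],0],[6,[-0.2,9.9,-0.1],0],[3,[-0.2,9.9,-0.1],0],[3,[-0.2,9.9,-0.1],0],[3,[-0.2,9.9,-0.1],0],[3,[-0.2,9.9,-0.1],0],[3,[-0.2,9.9,-0.1],0]]' 30
python3 -m handwheel '[[3,[0,-4,0],0],[3,[0,-8,0],0],[3,[0,-11,0],0],[3,[0,-11,0],0],[3,[0,-11,0],0]]' 30
python3 -c "
from h import *
go(*tr(37,-34),105,8.1)"
```

```text
[[303. -64.  20.]
 [322. -35.  20.]
 [371. -65.  20.]
 [352. -94.  20.]
 [369.  30.  20.]
 [406.  91.  20.]
 [423.  62.  20.]]
time_s: 33.0
ee_pos: [436.2, -33.6, 15.2]
ee_rot: [-89.8, -2.1, -24.0]
force: [-0.8, 2.5, 6.4]
gripper_width: 34.6
time_s: 33.5
ee_pos: [432.2, -32.4, 125.3]
ee_rot: [-89.8, -2.1, -24.0]
force: [-0.2, -0.2, -0.2]
gripper_width: 34.6
shift cm [-5.55  1.92 25.9 ] turn -32.1 | dist 266 cur [432.2 -32.4 125.3] [-89.8  -2.1 -24. ] w 34.6 t 33.5 F [-0.2 -0.2 -0.2] q6 19
```

```bash
python3 -m handwheel '[[3,[-5.7,0,5],-32],[3,[-5.7,0,25.9],-32],[3,[-5.7,0,25.9],-32],[3,[-5.7,0,25.9],-32],[3,[-5.7,0,25.9],-32],[3,[-5.7,0,25.9],-32],[3,[-5.7,1.9,25.9],-32],[3,[-5.7,1.9,25.9],-32],[3,[-5.7,1.9,25.9],-32]]' 30
python3 -c "
from h import *
shot('wrist','w23.png',None,1.25)
go(*tr(35,-34),21.5,8.1)"
```

```text
time_s: 34.4
ee_pos: [484.9, 226.3, 103.4]
ee_rot: [-91.0, -1.7, 8.0]
force: [0.7, 0.2, -0.1]
gripper_width: 34.3
shift cm [-0.25  8.28  0.13] turn -0.2 | dist 83 cur [485.6 226.4 104.4] [-91.   -1.8   7.9] w 34.7 t 34.5 F [-1.1  0.9 -1. ] q6 18
```

View pics/w23.png

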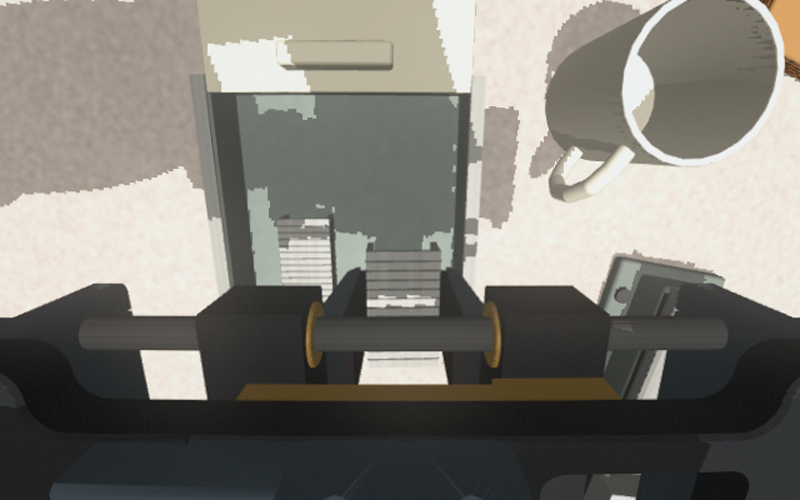

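```bash
python3 -m handwheel '[[3,[-0.2,3,0.15],0],[3,[-0.2,6,0.15],0],[3,[-0.2,7.8,0.15],0],[3,[-0.2,8.3,0.15],0],[3,[-0.2,8.3,0.15],0]]' 30
python3 -c "
from h import *
shot('wrist','w24.png',None,1.25)
go(*tr(35,-34),21.5,8.1)"
```

```text
time_s: 34.95
ee_pos: [486.1, 225.8, 21.7]
ee_rot: [-91.0, -1.8, 7.9]
force: [0.0, -0.2, -0.6]
gripper_width: 34.2
shift cm [-0.11  0.06  0.02] turn -0.2 | dist 1 cur [486.7 226.2  22.2] [-91.   -1.9   7.9] w 34.3 t 35.0 F [-0.2 -0.3 -1. ] q6 18
```

View pics/w24.png

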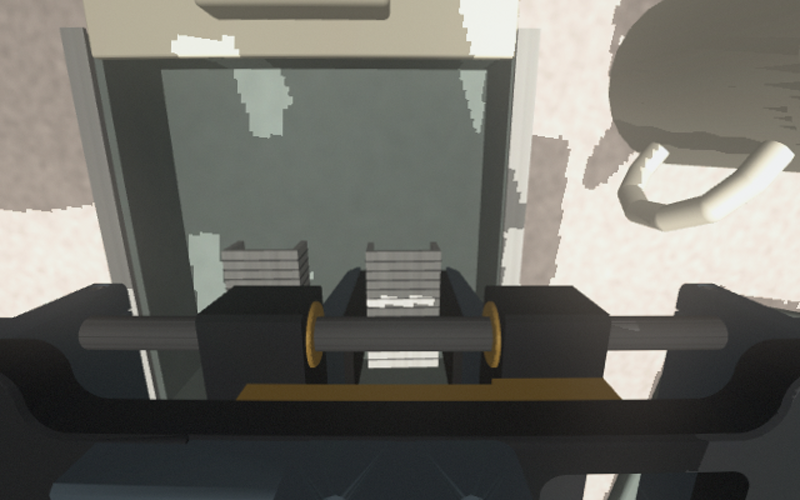

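```bash
python3 -m handwheel '[[4,[0,0.1,0],0],[4.5,[0,0.1,0],0],[4.5,[0,0.1,0],0],[4.5,[0,-4,0],0],[4.5,[0,-8,0],0],[4.5,[0,-12,0],0],[4.5,[0,-12,0],0]]' 30
python3 -c "
from h import *
shot('wrist','w25.png',None,1.25)
go(431.6,-325,120,1.7)"
```

```text
time_s: 35.7
ee_pos: [486.0, 229.4, 148.1]
ee_rot: [-90.8, -2.6, 7.9]
force: [0.6, 0.3, 0.8]
gripper_width: 44.9
shift cm [-12.92   2.81 -54.07] turn 6.2 | dist 557 cur [484.3 228.6 145.2] [-90.8  -2.3   7.9] w 44.9 t 35.8 F [ 0.1  0.3 -1.1] q6 18
```

View pics/w25.png

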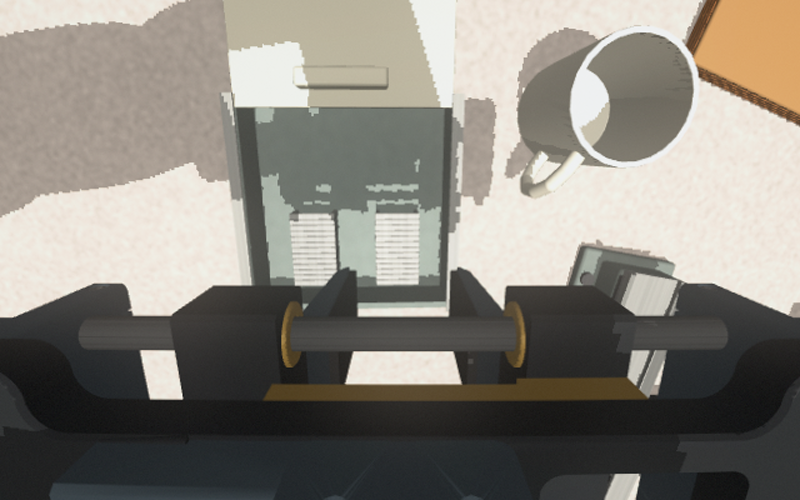

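```bash
python3 -m handwheel '[[6.5,[-12.9,0,-54],6],[6.5,[-12.9,0,-54],6],[6.5,[-12.9,0,-54],6],[6.5,[-12.9,0,-54],6],[6.5,[-12.9,0,-54],6],[6.5,[-12.9,0,-54],6],[6.5,[-12.9,0,-54],6],[6.5,[-12.9,0,-54],6],[6.5,[-12.9,0,-54],6],[6.5,[-12.9,0,-54],6]]' 30
python3 -c "
from h import *
go(431.6,-325,115,1.7)"
```

```text
time_s: 36.75
ee_pos: [434.2, -271.6, 146.2]
ee_rot: [-90.5, -2.2, 1.9]
force: [0.2, 0.8, 0.6]
gripper_width: 65.3
shift cm [-0.56  3.15 -5.3 ] turn 0.2 | dist 62 cur [ 434.2 -271.6  146.2] [-90.5  -2.2   1.9] w 65.3 t 36.8 F [0.2 0.8 0.6] q6 -36
```

```bash
python3 -m handwheel '[[6.5,[-0.5,0,-5.3],0],[6.5,[-0.5,2,-5.3],0],[6.5,[-0.5,3,-5.3],0],[6.5,[-0.5,3,-5.3],0],[6.5,[-0.5,3,-5.3],0]]' 30
python3 -c "
from h import *
shot('wrist','w26.png',None,1.25)
go(431.6,-325,13,1.7)"
```

```text
time_s: 37.25
ee_pos: [431.9, -323.7, 116.0]
ee_rot: [-90.4, -2.2, 1.9]
force: [0.2, -0.4, -0.1]
gripper_width: 64.9
shift cm [-0.49 10.36 -0.02] turn 0.3 | dist 104 cur [ 432.4 -323.9  116.7] [-90.5  -2.2   2. ] w 65.0 t 37.3 F [ 0.6  0.6 -0.4] q6 -41
```

View pics/w26.png

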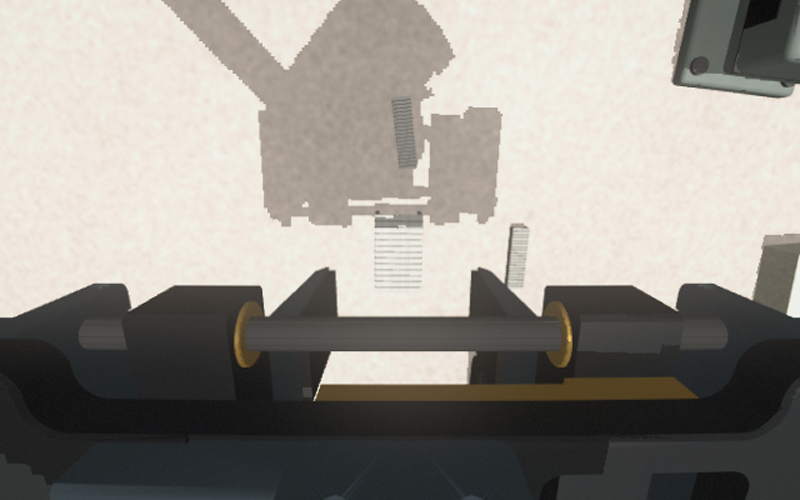

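```bash
python3 -m handwheel '[[6,[-0.5,4,0],0],[6,[-0.5,8,0],0],[6,[-0.5,10.2,0],0],[6,[-0.5,10.2,0],0],[3,[-0.5,10.2,0],0],[3,[-0.5,10.2,0],0],[3,[-0.5,10.2,0],0],[3,[-0.5,10.2,0],0],[3,[-0.5,10.2,0],0]]' 30
python3 -m handwheel '[[3,[0,-4,0],0],[3,[0,-8,0],0],[3,[0,-12,0],0],[3,[0,-12,0],0],[3,[0,-12,0],0]]' 30
python3 -c "
from h import *
go(*tr(0,33),130,8.1)"
```

```text
time_s: 38.2
ee_pos: [432.2, -325.4, 16.1]
ee_rot: [-90.6, -2.3, 2.0]
force: [-0.2, 1.1, 6.9]
gripper_width: 34.7
time_s: 38.7
ee_pos: [427.4, -324.5, 137.0]
ee_rot: [-90.7, -2.4, 1.9]
force: [0.5, -0.1, -0.5]
gripper_width: 34.8
shift cm [ 3.47  0.12 61.14] turn -6.2 | dist 612 cur [ 427.4 -324.5  137. ] [-90.7  -2.4   1.9] w 34.8 t 38.7 F [ 0.5 -0.1 -0.5] q6 -42
```

```bash
python3 -m handwheel '[[3,[0.3,0,3],0],[3,[0.6,0,8],0],[3,[0.9,0,13],-6],[3,[1.2,0,18],-6],[3,[1.5,0,23],-6],[3,[1.8,0,28],-6],[3,[2,0,33],-6],[3,[2.3,0,38],-6],[3,[2.6,0,43],-6],[3,[3,0,48],-6]]' 45
python3 -c "
from h import *
go(*tr(0,33),105,8.1)"
```

```text
time_s: 39.7
ee_pos: [439.5, 157.0, 130.9]
ee_rot: [-91.0, -2.2, 8.0]
force: [1.5, -0.1, -0.6]
gripper_width: 34.2
shift cm [ 1.91  2.44 12.96] turn -0.1 | dist 133 cur [439.5 157.  130.9] [-91.   -2.2   8. ] w 34.2 t 39.7 F [ 1.5 -0.1 -0.6] q6 12
```

```bash
python3 -m handwheel '[[3,[1,0,5],0],[3,[1.9,0,10],0],[3,[1.9,1.5,13],0],[3,[1.9,2.4,13],0],[3,[1.9,2.4,13],0]]' 45
python3 -c "
from h import *
shot('wrist','w27.png',None,1.25)
go(*tr(0,33),22,8.1)"
```

```text
time_s: 40.2
ee_pos: [439.1, 287.0, 102.4]
ee_rot: [-91.2, -1.8, 8.1]
force: [-0.1, -0.3, -0.3]
gripper_width: 33.9
shift cm [-0.09  8.15  0.24] turn -0.1 | dist 81 cur [439.9 286.6 103.5] [-91.1  -1.9   8. ] w 34.6 t 40.2 F [-0.4 -0.  -0.7] q6 26
```

View pics/w27.png

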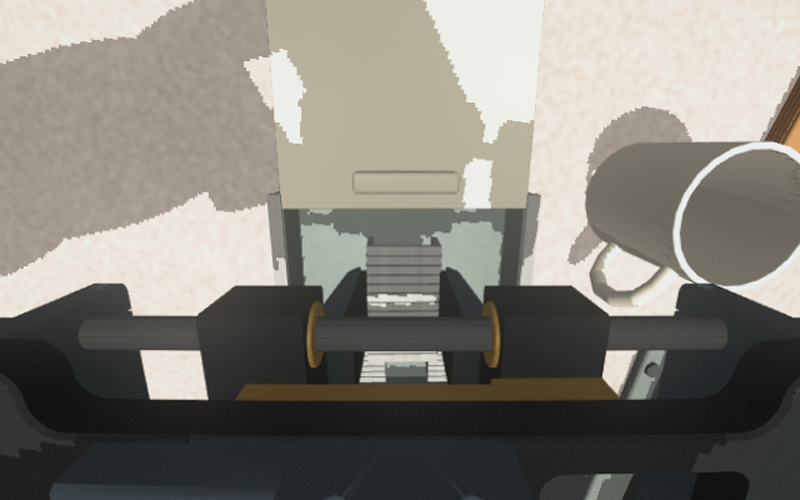

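```bash
python3 -m handwheel '[[3,[-0.1,3,0.2],0],[3,[-0.1,5,0.2],0],[3,[-0.1,7,0.2],0],[3,[-0.1,8,0.2],0],[3,[-0.1,8.1,0.2],0],[3,[-0.1,8.1,0.2],0]]' 45
python3 -c "
from h import *
shot('wrist','w28.png',None,1.25)
go(*tr(0,33),22,8.1)"
```

```text
time_s: 40.85
ee_pos: [442.0, 286.8, 23.0]
ee_rot: [-91.1, -1.9, 7.9]
force: [0.2, 0.3, -0.6]
gripper_width: 34.1
shift cm [-0.06  0.13  0.06] turn -0.1 | dist 2 cur [442.2 287.1  23.3] [-91.1  -2.    8. ] w 34.3 t 40.9 F [ 0.2 -0.1  0.6] q6 27
```

View pics/w28.png

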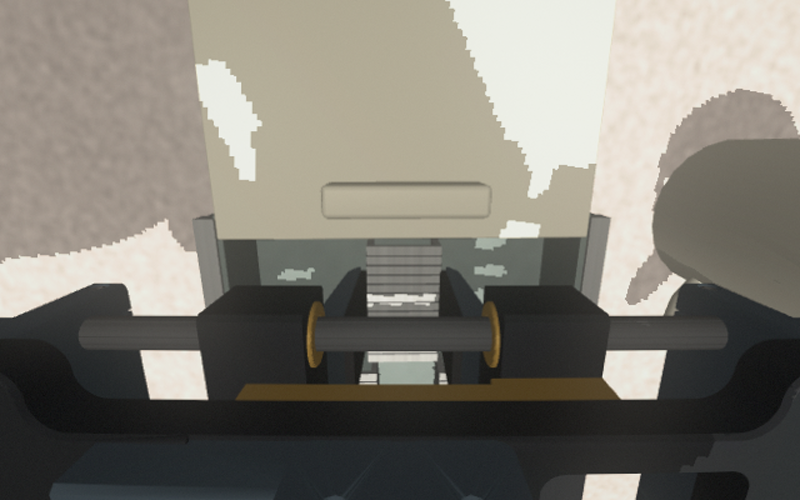

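```bash
python3 -m handwheel '[[3,[0,0.1,0],0],[4,[0,0.1,0],0],[5,[0,0.1,0],0],[5,[0,-1,0],0],[5,[0,-4,0],0],[5,[0,-8,0],0],[5,[0,-11,0],0],[5,[0,-11,0],0],[5,[0,-11,0],0]]' 30
python3 -c "
from h import *
shot('wrist','w29.png',None,1.25)
go(*tr(1,87),120,98.1)"
```

```text
time_s: 41.8
ee_pos: [438.2, 288.9, 134.3]
ee_rot: [-91.1, -2.1, 8.0]
force: [-0.9, -0.2, -0.5]
gripper_width: 50.0
shift cm [0.43 1.22 5.3 ] turn 89.9 | dist 55 cur [437.6 288.4 133.1] [-91.1  -1.9   8. ] w 50.0 t 41.9 F [-1.1 -0.8  0.2] q6 27
```

View pics/w29.png

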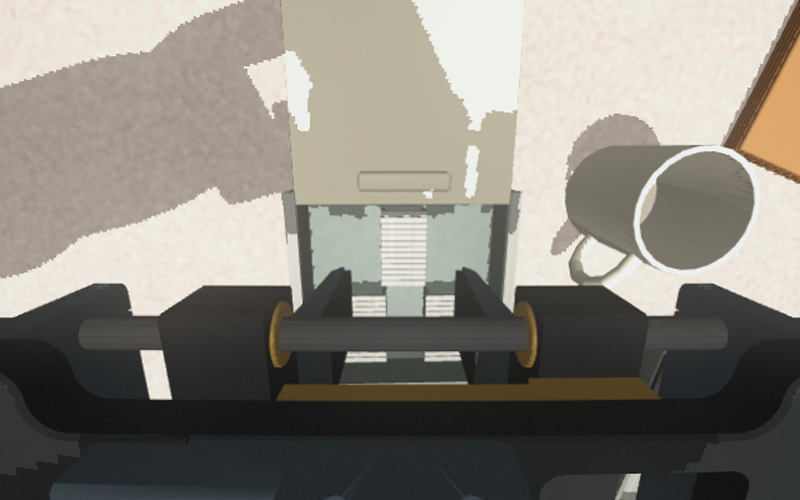

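```bash
python3 -m handwheel '[[5,[0.4,0,5.3],-90],[5,[0.4,0,5.3],-90],[5,[0.4,0,5.3],-90],[5,[0.4,0,5.3],-90],[5,[0.4,0,5.3],-90],[5,[0.4,0,5.3],-90],[5,[0.4,0,5.3],-90],[5,[0.4,0,5.3],-90],[5,[0.4,0,5.3],-90],[5,[0.4,0,5.3],-90]]' 30
python3 -m handwheel '[[5,[0,0,0],-5],[5,[0,0,0],-5],[5,[0,0,0],-5]]' 30
python3 -c "
from h import *
shot('wrist','w30.png',None,1.25)
go(*tr(1,87),53,98.1)"
```

```text
time_s: 42.85
ee_pos: [433.2, 340.7, 130.3]
ee_rot: [-91.8, 1.1, 94.2]
force: [0.2, -0.3, 0.1]
gripper_width: 49.7
time_s: 43.15
ee_pos: [432.7, 340.3, 129.2]
ee_rot: [-91.6, 1.3, 99.1]
force: [-0.3, 0.5, 0.8]
gripper_width: 50.1
shift cm [0.23 7.64 0.  ] turn 1.0 | dist 76 cur [432.9 340.4 129.4] [-91.6   1.3  99.1] w 50.0 t 43.2 F [-0.1 -0.4 -0.3] q6 -60
```

View pics/w30.png

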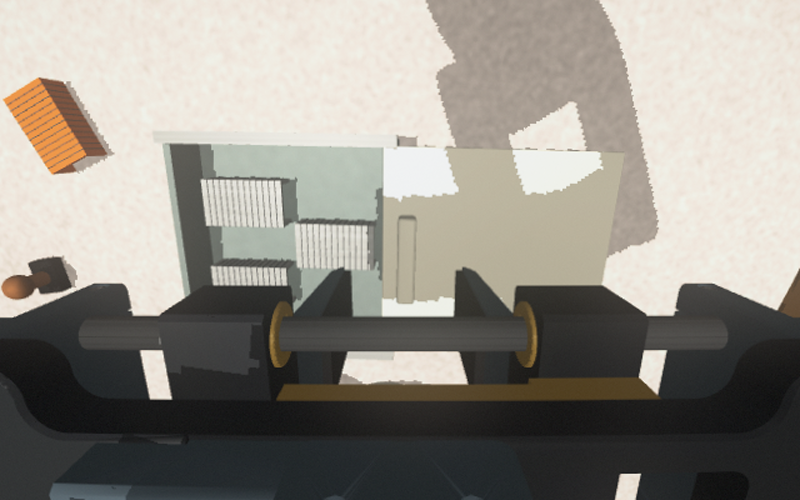

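```bash
python3 -m handwheel '[[5,[0.2,3,0],1],[5,[0.2,6,0],1],[5,[0.2,7.6,0],1],[5,[0.2,7.6,0],1],[1,[0.2,7.6,0],1],[1,[0.2,7.6,0],1],[1,[0.2,7.6,0],1],[1,[0.2,7.6,0],1],[1,[0.2,7.6,0],1],[1,[0.2,7.6,0],1]]' 30
python3 -c "
from h import *
s=state();p=s['ee_pos'];print('tr',(p[:2]-TO)@TX,(p[:2]-TO)@TY,s['force'])
go(*tr(1,-63),53,98.1)"
```

```text
time_s: 44.2
ee_pos: [435.3, 340.8, 54.0]
ee_rot: [-91.7, 1.3, 98.1]
force: [-0.1, -2.8, 2.1]
gripper_width: 11.7
tr 1.257118290998282 86.50906664824286 [-0.05739233 -2.76013922  2.12175324]
shift cm [-14.94   0.44   0.04] turn -0.0 | dist 150 cur [435.3 340.8  54. ] [-91.7   1.3  98.1] w 11.7 t 44.2 F [-0.1 -2.8  2.1] q6 -58
```

```bash
python3 -m handwheel '[[1,[-2,0.05,0],0],[1,[-4.5,0.12,0],0],[1,[-7,0.19,0],0],[1,[-9.5,0.25,0],0],[1,[-12,0.32,0],0],[1,[-13.5,0.36,0],0],[1,[-14.5,0.38,0],0],[1,[-15,0.38,0],0],[1,[-15.2,0.38,0],0],[1,[-15.3,0.38,0],0]]' 30
python3 -c "
from h import *
s=state();p=s['ee_pos'];print('tr',(p[:2]-TO)@TX,(p[:2]-TO)@TY,s['force'],s['gripper_width'])
"
python3 -m handwheel '[[1,[-0.4,0,0],0],[1,[-0.4,0,0],0],[1,[-0.4,0,0],0]]' 30
python3 -c "
from h import *
s=state();p=s['ee_pos'];print('tr',(p[:2]-TO)@TX,(p[:2]-TO)@TY,s['force'],s['gripper_width'])
"
```

```text
time_s: 45.2
ee_pos: [455.8, 192.0, 53.9]
ee_rot: [-91.6, 1.0, 97.9]
force: [-7.6, 12.9, 3.0]
gripper_width: 11.6
tr 0.6219430525352134 -63.69494415822145 [-7.57221187 12.87712091  3.00604717] 11.580655885346257
time_s: 45.5
ee_pos: [455.7, 192.0, 53.9]
ee_rot: [-91.6, 0.5, 97.7]
force: [-5.7, 15.3, -0.1]
gripper_width: 11.9
tr 0.5508407272081978 -63.70802589112888 [-5.70441461 15.3320336  -0.1010475 ] 11.852907010813421
```

```bash
python3 -m handwheel '[[1,[0.4,0,0],0],[2,[0.4,0,0],0],[4,[0.4,0,0],0],[4,[0.4,-2,0],0],[4,[0.4,-6,0],0],[4,[0.4,-11,0],0],[4,[0.4,-16,0],0],[4,[0.4,-20,0],0],[4,[0.4,-20,0],0],[4,[0.4,-20,0],0]]' 30
python3 -c "
from h import *
shot('wrist','w31.png',None,1.25)
shot('side','s5.png',(180,120,480,345),2.6)"
```

```text
time_s: 46.5
ee_pos: [449.5, 196.8, 254.3]
ee_rot: [-91.7, 0.5, 97.7]
force: [0.5, 0.3, -1.0]
gripper_width: 39.9
```

View pics/w31.png

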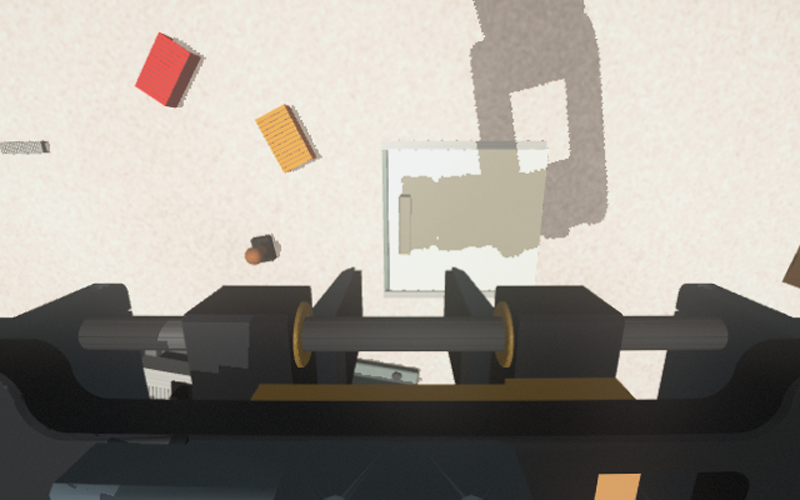

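View pics/s5.png

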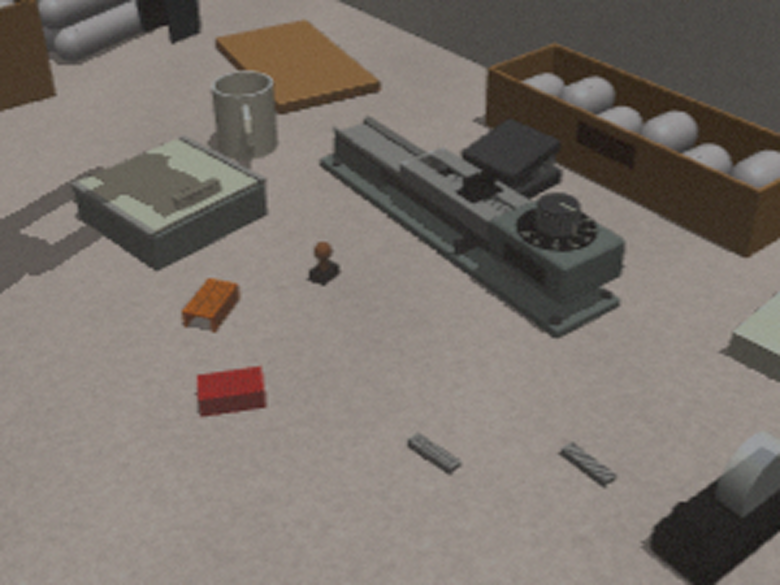

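```bash
python3 -c "
from h import *
m=load('w17.png');p=onz(m,px(250,140,5,[(445,458),(372,380)]),116);d=p[0]-p[1];print(p,np.degrees(np.arctan2(d[1],d[0]))-87.8)
shot('top','t4.png',(200,100,440,280),3.3)"
```

```text
[[ 678.84861201 -163.72460901  116.        ]
 [ 678.26033834 -145.64742586  116.        ]] -175.93611956700266
```

View pics/t4.png

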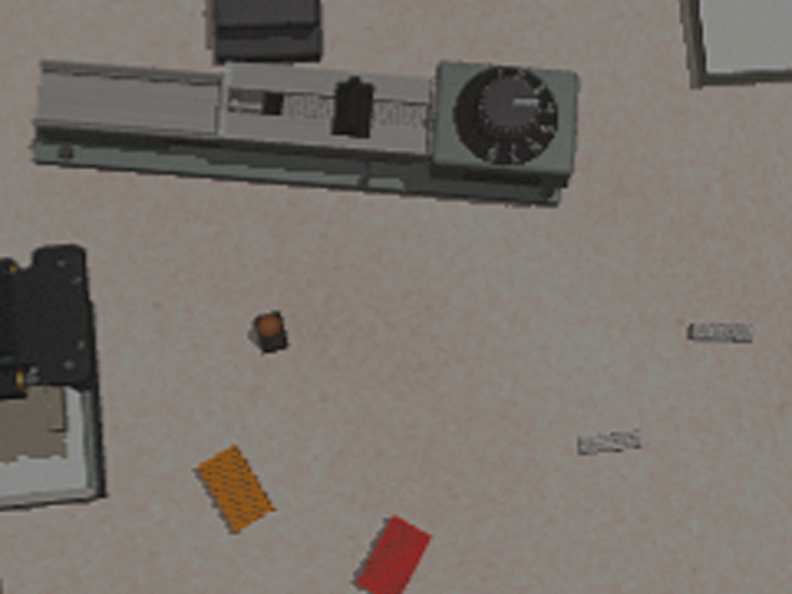

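```bash
python3 -c "
from h import *
ax=lambda c,n,r=20,z=116,a=87.6:[c[0]+r*np.cos(np.radians(285-30*(n-1)+a)),c[1]+r*np.sin(np.radians(285-30*(n-1)+a)),z]
for f,crop,s,c in [('w2.png',(200,140,350,225),5.2,(676.3,-142.5)),('w17.png',(250,140,400,260),5,(678,-142.6)),('w16.png',(250,150,400,260),5,(678.2,-142.6))]:
    m=load(f);P=[ax(c,n) for n in (1,2,4,5)]+[[c[0],c[1],116]]+[ax(c,n,28,87) for n in range(1,9)]
    view(f,crop,s,proj(m,P),out='m_'+f)"
```

```text
(no output)
```

View pics/m_w17.png

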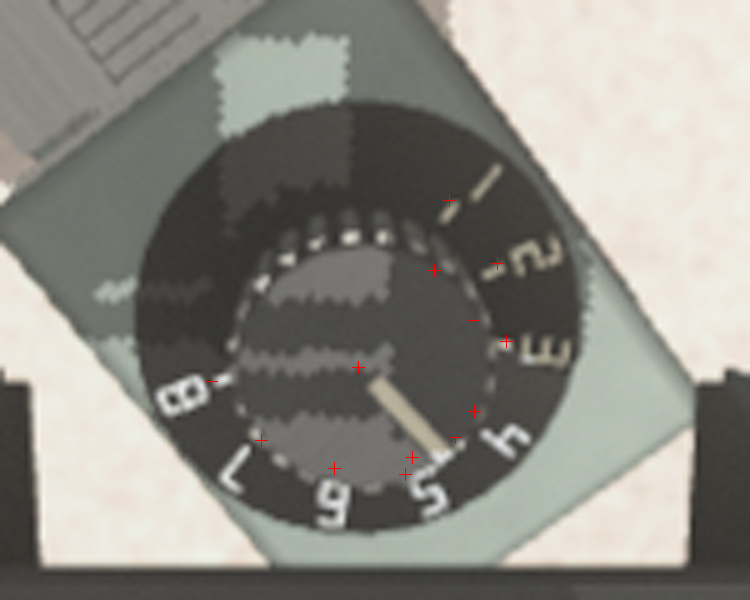

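View pics/m_w16.png

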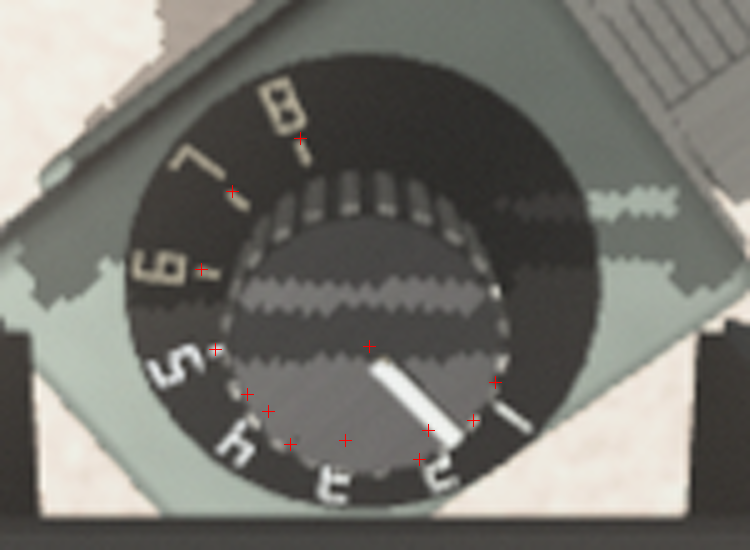

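View pics/m_w2.png

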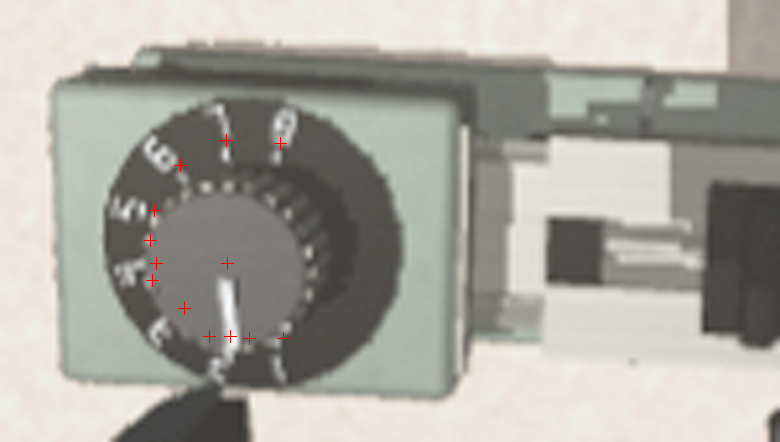

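```bash
python3 -c "
from h import *
go(678,-205,200,8)"
```

```text
shift cm [-42.81   6.08 -17.22] turn 89.7 | dist 465 cur [448.4 196.5 251.9] [-91.4   0.6  97.7] w 40.2 t 46.6 F [-0.7  0.2 -0.3] q6 -74
```

```bash
python3 -m handwheel '[[8,[-42.8,0,-17.2],90],[8,[-42.8,0,-17.2],90],[8,[-42.8,0,-17.2],90],[8,[-42.8,0,-17.2],90],[8,[-42.8,0,-17.2],90],[8,[-42.8,0,-17.2],90],[8,[-42.8,0,-17.2],90],[8,[-42.8,0,-17.2],90],[8,[-42.8,3,-17.2],90],[8,[-42.8,6,-17.2],90]]' 30
python3 -c "
from h import *
go(678,-205,140,8)"
```

```text
time_s: 47.65
ee_pos: [680.2, -209.7, 200.0]
ee_rot: [-90.9, -1.6, 11.3]
force: [-0.1, 0.2, 0.3]
gripper_width: 80.2
shift cm [-0.29  5.99  0.6 ] turn 3.3 | dist 60 cur [ 680.2 -209.7  200. ] [-90.9  -1.6  11.3] w 80.2 t 47.6 F [-0.1  0.2  0.3] q6 -29
```

```bash
python3 -m handwheel '[[8,[-0.3,3,0.5],3],[8,[-0.3,6,0.5],3],[8,[-0.3,6,0.5],3],[8,[-0.3,6,0.5],3],[8,[-0.3,6,0.5],3]]' 30
python3 -c "
from h import *
shot('wrist','w32.png',None,1.25)"
```

```text
time_s: 48.15
ee_pos: [679.1, -206.1, 141.6]
ee_rot: [-90.9, -1.8, 8.3]
force: [0.4, 0.1, 0.5]
gripper_width: 80.0
```

View pics/w32.png

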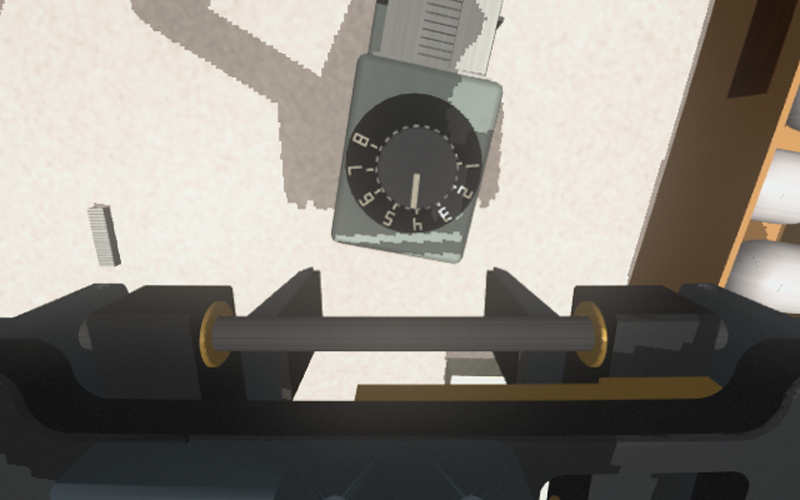

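```bash
python3 -c "
from h import *
go(678.5,-142.7,140,8);go(678.5,-142.7,94,8)"
```

```text
shift cm [0.84 0.13 6.29] turn 0.3 | dist 63 cur [ 679.2 -206.1  142. ] [-90.9  -1.8   8.3] w 79.8 t 48.2 F [0.2 0.8 1.1] q6 -26
shift cm [0.69 4.73 6.36] turn 0.3 | dist 80 cur [ 679.2 -206.1  142. ] [-90.9  -1.8   8.3] w 79.8 t 48.2 F [0.2 0.8 1.1] q6 -26
```

```bash
python3 -m handwheel '[[8,[0.8,0,3],0],[8,[0.8,0,6.3],0],[8,[0.7,1,6.3],0],[8,[0.7,3.5,6.3],0],[8,[0.7,4.7,6.3],0],[8,[0.7,4.7,6.3],0],[4,[0.7,4.7,6.3],0],[3,[0.7,4.7,6.3],0],[3,[0.7,4.7,6.3],0],[3,[0.7,4.7,6.3],0]]' 40
python3 -m handwheel '[[3,[0,0,0],0],[3,[0,0,0],0],[3,[0,0,0],8],[3,[0,0,0],16],[3,[0,0,0],24],[3,[0,0,0],30],[3,[0,0,0],30],[3,[0,0,0],30]]' 40
```

```text
time_s: 49.2
ee_pos: [679.0, -143.5, 95.0]
ee_rot: [-90.9, -1.9, 8.3]
force: [-0.6, -0.1, 0.1]
gripper_width: 50.8
time_s: 50.0
ee_pos: [678.3, -143.7, 95.3]
ee_rot: [-89.9, -2.0, -21.6]
force: [-3.7, -1.2, 3.5]
gripper_width: 41.2
```

```bash
python3 -m handwheel '[[5,[0,0,0],0],[8,[0,0,0],0],[8,[0,0,0],0],[8,[0,0,0],0],[8,[0,-3,0],0],[8,[0,-5,0],0],[8,[2,-5,-4],0],[8,[2,-5,-6.5],0],[8,[2,-5,-6.5],0],[8,[2,-5,-6.5],0]]' 30
python3 -c "
from h import *
shot('wrist','w33.png',None,1.25)
view('w33.png',(240,50,400,200),4,out='w33a.png')"
```

```text
time_s: 51.0
ee_pos: [671.2, -211.0, 145.6]
ee_rot: [-89.9, -2.0, -21.7]
force: [-0.5, 0.9, 0.5]
gripper_width: 80.3
```

View pics/w33a.png

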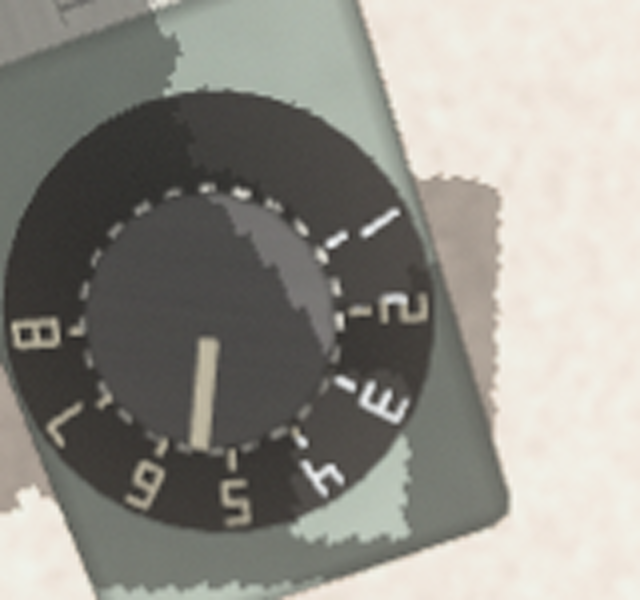

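```bash
python3 -c "
from h import *
m=load('w33.png')
q=lambda pts,z:onz(m,px(240,50,4,pts),z)
i=q([(208,340),(200,450)],116);d=i[1]-i[0];print(i.round(1),'index',np.degrees(np.arctan2(d[1],d[0])))
T={1:(335,241),2:(362,312),3:(346,384),4:(301,441),5:(232,460),6:(160,446),7:(103,402),8:(76,330)}
p=q(list(T.values()),88)
# circle fit
A_=np.c_[2*p[:,:2],np.ones(8)];b=(p[:,:2]**2).sum(1);c=np.linalg.lstsq(A_,b,rcond=None)[0];print('centre',c[:2],'r',np.sqrt(c[2]+c[:2]@c[:2]))
a=np.degrees(np.arctan2(p[:,1]-c[1],p[:,0]-c[0]));print(a.round(1)); 
print('tip from axis',np.degrees(np.arctan2(*(i[1,:2]-c[:2])[::-1])))
e=q([(355,0),(505,510)],86);print('head edge dir',np.degrees(np.arctan2(*(e[0]-e[1])[[1,0]])))
d=q([(85,318),(338,318),(212,192),(212,446)],116);print('disc ctr',d.round(1))"
```

```text
[[ 676.9 -145.7  116. ]
 [ 668.6 -161.9  116. ]] index -117.34776730198061
centre [ 678.13616459 -143.47769747] r 26.479853427363004
[  12.   -18.1  -47.8  -77.6 -107.5 -138.6 -168.   161.5]
tip from axis -117.43662847923063
head edge dir 86.32289392188036
disc ctr [[ 659.7 -135.   116. ]
 [ 698.1 -150.4  116. ]
 [ 686.6 -124.6  116. ]
 [ 670.7 -162.   116. ]]
```

```bash
python3 -c "
from h import *
view('w32.png',(260,60,400,200),4,out='w32a.png')"
```

```text
(no output)
```

View pics/w32a.png

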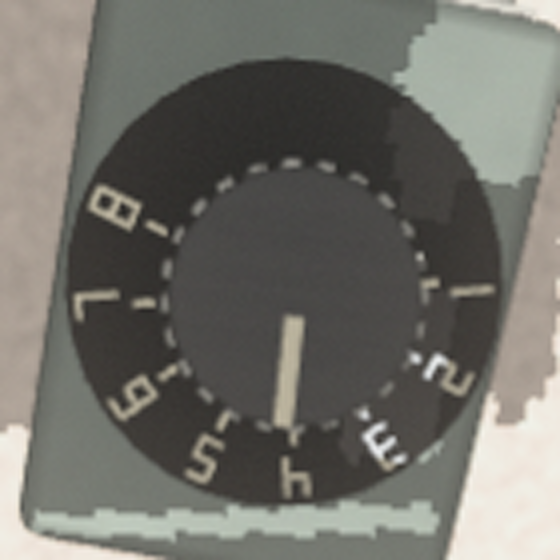

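```bash
python3 -c "
from h import *
def idx(f,x0,y0,s,a,b):
    m=load(f);i=onz(m,px(x0,y0,s,[a,b]),116);d=i[1]-i[0]
    c=np.array([678.1,-143.])
    print(f,'line',np.degrees(np.arctan2(d[1],d[0]))-87.5,'tip',np.degrees(np.arctan2(*(i[1,:2]-c)[::-1]))-87.5)
idx('w32.png',260,60,4,(293,318),(284,425))
idx('w33.png',240,50,4,(208,340),(200,450))
idx('w17.png',250,140,5,(374,380),(445,456))
idx('w16.png',250,150,5,(377,366),(457,442))
idx('w2.png',200,140,5.2,(225,280),(234,348))
"
```

```text
w32.png line -173.64257315073553 tip -173.78654804285202
w33.png line -204.8477673019806 tip -204.25295785920798
w17.png line -175.67555314376415 tip -174.79074805179897
w16.png line -82.93227075401096 tip -85.68855228581238
w2.png line -83.80763676326134 tip -85.50767454601281
```

```bash
python3 -c "
from h import *
go(678.3,-143.4,95,-21.6)"
```

```text
shift cm [-2.    5.01  6.46] turn -0.0 | dist 84 cur [ 671.4 -210.2  145.6] [-89.9  -2.  -21.6] w 80.0 t 51.0 F [0.3 0.4 0.3] q6 3
```

```bash
python3 -m handwheel '[[8,[-1,0,3.5],0],[8,[-2,0,6.5],0],[8,[-2,0,6.5],0],[8,[-2,3,6.5],0],[8,[-2,5,6.5],0],[8,[-2,5,6.5],0],[4,[-2,5,6.5],0],[3,[-2,5,6.5],0],[3,[-2,5,6.5],0],[3,[-2,5,6.5],0]]' 40
python3 -m handwheel '[[3,[0,0,0],0],[3,[0,0,0],0],[3,[0,0,0],-5],[3,[0,0,0],-9.5],[3,[0,0,0],-9.5],[3,[0,0,0],-9.5]]' 40
python3 -m handwheel '[[5,[0,0,0],0],[8,[0,0,0],0],[8,[0,0,0],0],[8,[0,0,0],0],[8,[0,-3,0],0],[8,[0,-5,0],0],[8,[2,-5,-4],0],[8,[2,-5,-6.5],0],[8,[2,-5,-6.5],0],[8,[2,-5,-6.5],0]]' 30
python3 -c "
from h import *
shot('wrist','w34.png',None,1.25)
view('w34.png',(240,50,400,200),4,out='w34a.png')"
```

```text
time_s: 52.05
ee_pos: [678.9, -143.2, 96.2]
ee_rot: [-89.8, -2.1, -21.6]
force: [0.9, 0.4, -0.3]
gripper_width: 50.3
time_s: 52.65
ee_pos: [678.5, -143.1, 96.7]
ee_rot: [-90.2, -2.1, -12.2]
force: [-4.0, 0.9, 3.6]
gripper_width: 40.7
time_s: 53.65
ee_pos: [682.4, -210.4, 147.2]
ee_rot: [-90.1, -2.1, -12.3]
force: [0.2, -0.1, -0.4]
gripper_width: 79.8
```

View pics/w34a.png

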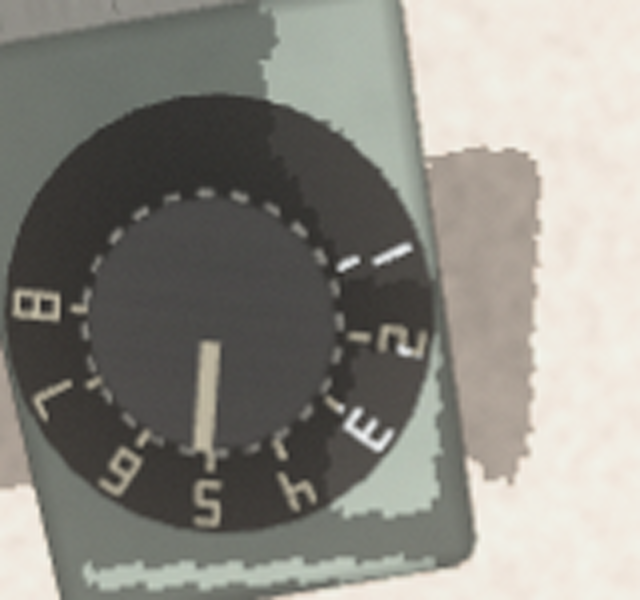

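```bash
python3 -c "
from h import *
m=load('w34.png')
q=lambda pts,z:onz(m,px(240,50,4,pts),z)
i=q([(210,342),(203,450)],116);d=i[1]-i[0];print('index',np.degrees(np.arctan2(d[1],d[0]))-87.5)
T=[(347,264),(360,338),(337,408),(280,450),(210,460),(144,437),(95,382),(80,309)]
p=q(T,88);A_=np.c_[2*p[:,:2],np.ones(8)];b=(p[:,:2]**2).sum(1);c=np.linalg.lstsq(A_,b,rcond=None)[0]
print(c[:2],(np.degrees(np.arctan2(p[:,1]-c[1],p[:,0]-c[0]))-87.5).round(1),'tip',np.degrees(np.arctan2(*(i[1,:2]-c[:2])[::-1]))-87.5)
shot('wrist','w35.png')
"
python3 -m handwheel '[[8,[0,0,0],0],[8,[0,0,0],0],[8,[0,0,0],0],[8,[0,0,0],0],[8,[0,0,0],0]]'
python3 -c "
from h import *
shot('wrist','w36.png',(240,50,400,200),4)"
```

```text
index -195.0026294441319
[ 678.40483853 -143.52177883] [ -75.3 -105.8 -135.9 -165.5 -195.9 -225.6 -255.8   74.3] tip -195.56607896251236
time_s: 54.25
ee_pos: [682.6, -209.1, 147.4]
ee_rot: [-90.2, -2.1, -12.2]
force: [-0.2, 0.6, -0.1]
gripper_width: 80.3
```

View pics/w36.png

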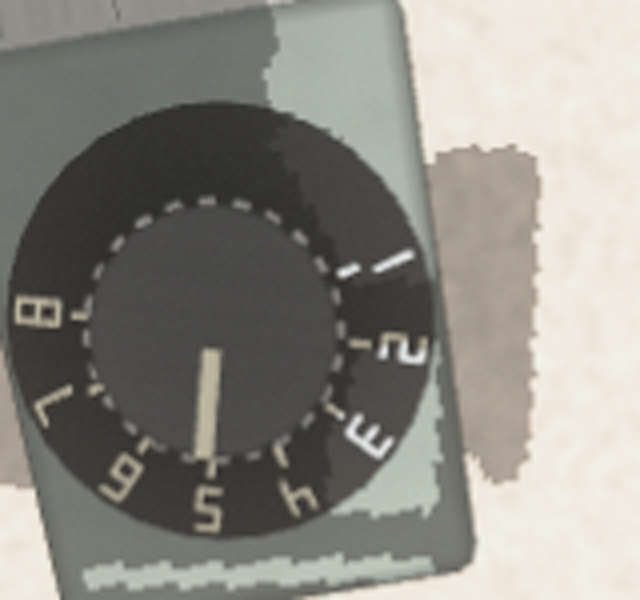

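```bash
python3 -m handwheel '[[8,[0,-4,0],0],[8,[0,-8,0],0],[8,[0,-12,0],0],[8,[0,-12,0],0],[8,[0,-12,0],0]]'
python3 -c "
from h import *
shot('side','s6.png',(180,120,480,345),2.6);m=shot('wrist','w37.png',None,1.25)"
```

```text
time_s: 54.8
ee_pos: [678.7, -208.2, 268.5]
ee_rot: [-90.2, -2.2, -12.2]
force: [0.1, -0.7, -0.7]
gripper_width: 80.0
```

View pics/s6.png

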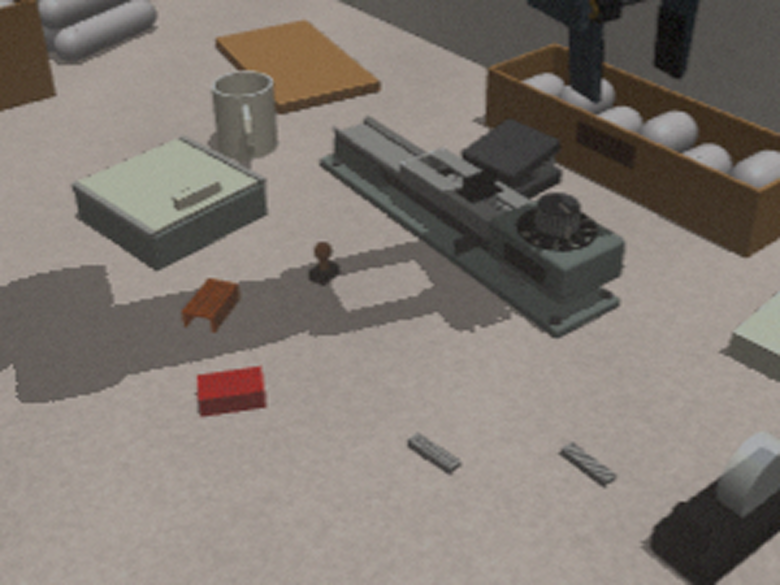

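View pics/w37.png

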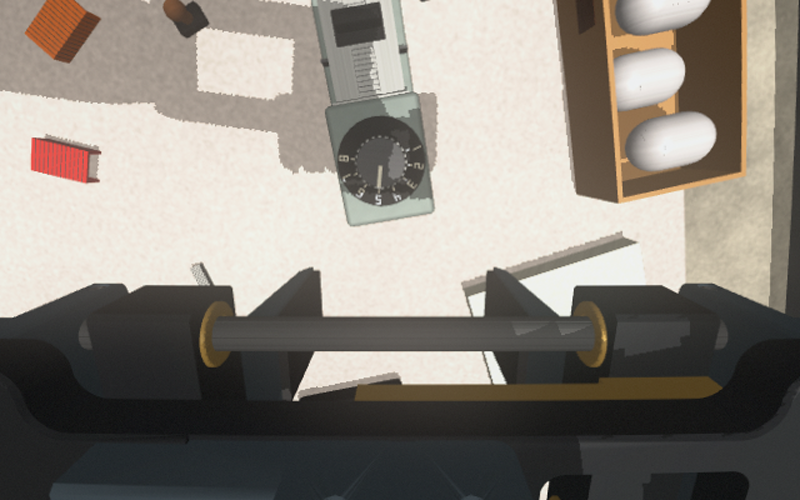

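The rail is home, the cover is shut, the collar index is on 5, and the other things have not moved, so I'm handing the job in.

```bash
python3 -c "
from workcell import job
print(job.job_done())"
```

```text
the job is handed in; nothing more can be done
None
```

The stapler is refilled, the three leftover wide sticks are in the tray with its cover shut, and the collar is on 5. I handed the job in at about 55 s.

- **Magazine:** I drew the rail back to its stop and laid two of the five wide sticks end to end in the channel, crown up. Then I pushed the rail 152 mm until it stalled at home at about 13 N. It stayed home after release and in the last pictures.
- **Tray:** I opened the cover, laid the three leftover sticks flat in one layer, and slid the cover shut. It travelled 150 mm and stalled against its stop.
- **Collar:** One check disagreed here. I first read the start as 2 and turned the collar 90°, which a closer view showed had left it at 4. After another 30° it stood about 9–10° past 5 and did not settle into the detent by itself. I turned it back 9.5°; the index then read 165° (5 is at 165°), and it looked unchanged half a second later.
- **Other objects:** The strips, stamp, mug, dispenser and the two coloured look-alike sticks (orange and red) appear where they were.
- **Gripper tilt:** The gripper drifted to about 2° off vertical during the run. It caused no trouble in any grasp or placement.

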